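# Swap the failed card in a battery-backed control unit

### The job

The card with the black handle in the open control unit has failed and must be changed with the power off: first lift both backup batteries out and stand them upright on the green mat, then pull the failed card and stand it in the red returns box. Take the spare card (white handle) from the pink foam, slide it down the unit's card guides until it is fully home, and only then stand each battery back in the middle of the cradle of its own colour. Set things down rather than dropping them, and keep the batteries upright.

Things in the scene. Friction and masses are not known exactly. Their poses are not given: they have to be found in the camera images.
- battery_yellow: backup battery with a yellow top cap: loose upright block 70 (its x) x 48 (its y) x 100 mm tall, 0.36 to 0.54 kg, dark grey sides. Origin: centre of its underside, z up. Starts in cradle_yellow, its axes along the unit's within 2 deg. Only 12 mm lie between it and the card's handle, so grip it across its 48 mm sides (along y), near the top.
- battery_blue: backup battery with a blue top cap: loose upright block 70 (its x) x 48 (its y) x 100 mm tall, 0.36 to 0.54 kg, dark grey sides. Origin: centre of its underside, z up. Starts in cradle_blue, its axes along the unit's within 2 deg. Only 12 mm lie between it and the card's handle, so grip it across its 48 mm sides (along y), near the top.
- cradle_yellow: yellow battery cradle fixed in the unit, 53 mm to the -x or +x side of the unit's origin, axes along the unit's: floor 80 (x) x 76 (y) mm, 4 mm thick; a lip 4 mm wide, 10 mm high along each side at y = +-36 mm; x ends open. Origin: centre of its underside, 4 mm above the bench. A battery stands on the floor, its underside 4 mm above this origin.
- cradle_blue: blue battery cradle fixed in the unit, 53 mm to the -x or +x side of the unit's origin, axes along the unit's: floor 80 (x) x 76 (y) mm, 4 mm thick; a lip 4 mm wide, 10 mm high along each side at y = +-36 mm; x ends open. Origin: centre of its underside, 4 mm above the bench. A battery stands on the floor, its underside 4 mm above this origin.
- failed_card: failed green plug-in card, black handle with red tag, scorched; starts home in the unit's guides between the batteries; slides straight up. Board 5 (its x) x 112 (y) x 74 mm tall, 0.07 to 0.12 kg; handle in the middle of the top edge 12 (x) x 50 (y) mm, 68 to 88 mm above the foot. Origin: middle of the foot, z up. 
- spare_card: spare green plug-in card, clean, white handle; starts upright in the slot of spare_stand. Board 5 (its x) x 112 (y) x 74 mm tall, 0.07 to 0.12 kg; handle in the middle of the top edge 12 (x) x 50 (y) mm, 68 to 88 mm above the foot. Origin: middle of the foot, z up. Fits as it stands: turn its x to the unit's x (under 45 deg). Bumps of 5 mm on its -x face clear the guides.
- unit: open cream housing, fixed, 260 (x) x 270 (y) mm, rim 42 mm high. Origin: middle of underside, on the bench, z up. Over it two white vertical guides take the card's upright edges, card axes along the unit's; slots 8 mm wide up to 66 mm, flaring to 26 mm at 80 mm height; 4 mm play each way in y (12 mm at the mouth). Card home: its origin at (0, 0, 10 mm); slides freely. Other parts: under 55 mm high, beyond |y| 70 mm.
- returns_box: red returns box, fixed, open on top: 42 (x) x 146 (y) x 53 mm high, walls and floor 4 mm, inside 34 x 138 mm. Origin: centre of its underside, 3 mm above the bench, z up. The card stands in it on its foot, card y along box y, and may lean on a wall. On a grey mat with spare_stand.
- spare_stand: pink foam block, fixed, 62 (x) x 126 (y) x 30 mm high, with a 6 mm wide, 20 mm deep slot along its y that holds the spare card: pull straight up. Origin: centre of its underside, 3 mm above the bench, z up. Its middle is about 110 mm from that of returns_box.
- battery_mat: green mat, fixed, left or right of the unit, empty at the start: 250 (its x) x 170 (its y) x 3 mm. Origin: centre of its underside, on the bench, z up. Both batteries fit with their x along its x, at x = -55 and +55 mm.

How it is judged:
On the way, in this order (a step that is already met when the one before it is completed fails the run):
1. both batteries stand on the green mat, let go, with the failed card still home in the unit (x of battery_yellow in the frame of battery_mat between -0.095 and 0.095 m and y of battery_yellow in the frame of battery_mat between -0.065 and 0.065 m and z of battery_yellow in the frame of battery_mat between -0.001 and 0.007 m and angle between each of battery_yellow, battery_blue, failed_card's own z axis and vertical below 0.1 rad and x of battery_blue in the frame of battery_mat between -0.095 and 0.095 m and y of battery_blue in the frame of battery_mat between -0.065 and 0.065 m and z of battery_blue in the frame of battery_mat between -0.001 and 0.007 m and x of failed_card in the frame of unit between -0.005 and 0.005 m and y of failed_card in the frame of unit between -0.008 and 0.008 m and z of failed_card in the frame of unit between 0.0065 and 0.0135 m and angle between the x axis of failed_card and the x axis of unit, either way round below 0.1 rad and linear speed of each of battery_yellow, battery_blue below 0.03 m/s and angular speed of each of battery_yellow, battery_blue below 0.3 rad/s and contact force between each of battery_yellow, battery_blue and the fingers below 0.1 N), for 0.2 s.
2. the failed card stands in the red returns box, let go, both batteries still on the mat (x of failed_card in the frame of returns_box between -0.02 and 0.02 m and y of failed_card in the frame of returns_box between -0.02 and 0.02 m and z of failed_card in the frame of returns_box below 0.02 m and angle between failed_card's own z axis and vertical below 0.8 rad and contact force between failed_card and the fingers below 0.1 N and x of battery_yellow in the frame of battery_mat between -0.095 and 0.095 m and y of battery_yellow in the frame of battery_mat between -0.065 and 0.065 m and z of battery_yellow in the frame of battery_mat between -0.001 and 0.007 m and angle between each of battery_yellow, battery_blue's own z axis and vertical below 0.1 rad and x of battery_blue in the frame of battery_mat between -0.095 and 0.095 m and y of battery_blue in the frame of battery_mat between -0.065 and 0.065 m and z of battery_blue in the frame of battery_mat between -0.001 and 0.007 m), for 0.2 s.
3. the spare card is fully home in the guides, both batteries still on the mat (x of spare_card in the frame of unit between -0.005 and 0.005 m and y of spare_card in the frame of unit between -0.008 and 0.008 m and z of spare_card in the frame of unit between 0.0065 and 0.0135 m and angle between each of spare_card, battery_yellow, battery_blue's own z axis and vertical below 0.1 rad and angle between the x axis of spare_card and the x axis of unit, either way round below 0.1 rad and x of failed_card in the frame of returns_box between -0.02 and 0.02 m and y of failed_card in the frame of returns_box between -0.02 and 0.02 m and z of failed_card in the frame of returns_box below 0.02 m and angle between failed_card's own z axis and vertical below 0.8 rad and x of battery_yellow in the frame of battery_mat between -0.095 and 0.095 m and y of battery_yellow in the frame of battery_mat between -0.065 and 0.065 m and z of battery_yellow in the frame of battery_mat between -0.001 and 0.007 m and x of battery_blue in the frame of battery_mat between -0.095 and 0.095 m and y of battery_blue in the frame of battery_mat between -0.065 and 0.065 m and z of battery_blue in the frame of battery_mat between -0.001 and 0.007 m), for 0.2 s.
At the end, for the whole second after the job is handed in: Each battery upright on the floor of its own colour of cradle, within 10 mm of its middle and 0.2 rad of its yaw; the spare card upright in the guides, foot within 3.5 mm of the seat; the failed card in the returns box, foot under 20 mm above its underside; all let go and at rest (horizontal distance between battery_yellow and cradle_yellow below 0.01 m and angle between each of battery_yellow, battery_blue, spare_card's own z axis and vertical below 0.1 rad and angle between the x axis of battery_yellow and the x axis of cradle_yellow, either way round below 0.2 rad and z of battery_yellow in the frame of cradle_yellow between 0 and 0.008 m and horizontal distance between battery_blue and cradle_blue below 0.01 m and angle between the x axis of battery_blue and the x axis of cradle_blue, either way round below 0.2 rad and z of battery_blue in the frame of cradle_blue between 0 and 0.008 m and x of spare_card in the frame of unit between -0.005 and 0.005 m and y of spare_card in the frame of unit between -0.008 and 0.008 m and z of spare_card in the frame of unit between 0.0065 and 0.0135 m and angle between the x axis of spare_card and the x axis of unit, either way round below 0.1 rad and x of failed_card in the frame of returns_box between -0.02 and 0.02 m and y of failed_card in the frame of returns_box between -0.02 and 0.02 m and z of failed_card in the frame of returns_box below 0.02 m and angle between failed_card's own z axis and vertical below 0.8 rad and linear speed of each of battery_yellow, battery_blue, failed_card, spare_card below 0.03 m/s and angular speed of each of battery_yellow, battery_blue, spare_card below 0.3 rad/s and contact force between each of battery_yellow, battery_blue, failed_card, spare_card and the fingers below 0.1 N and angular speed of failed_card below 1 rad/s); the robot touches nothing.
It fails at once if a battery is dropped (it falls faster than 0.8 m/s, from over 30 mm, with no finger on it) ((linear speed of battery_yellow above 0.8 m/s and contact force between battery_yellow and the fingers below 0.05 N) or (linear speed of battery_blue above 0.8 m/s and contact force between battery_blue and the fingers below 0.05 N)).
It fails at once if a card is dropped (it falls faster than 0.8 m/s, from over 30 mm, with no finger on it) ((linear speed of failed_card above 0.8 m/s and contact force between failed_card and the fingers below 0.05 N) or (linear speed of spare_card above 0.8 m/s and contact force between spare_card and the fingers below 0.05 N)).
It fails at once if a battery is tipped over (more than 0.5 rad) (angle between any of battery_yellow, battery_blue's own z axis and vertical above 0.5 rad).
It also fails if it takes over 134 s, if anything falls off the work surface, if the arm or the gripper's body presses on something with over 40 N, if the wrist force passes 120 N, or if a joint passes its speed limit or range.

### The arm

A 6-joint arm with a two-finger parallel gripper is mounted at the origin on the work surface. World frame = base frame: x ahead of the robot, y to its left, z up, the work surface at z = 0. Lengths are in m, angles in rad, forces in N, time in s.
With the tool pointing down it reaches from about 0.275 to 0.975 m from the base axis. Payload 8.4 kg.
Tool frame: the origin (TCP) lies at the very end of the fingers, on their centre line; the grasp point (between the pads) lies 19 mm behind it; z points along the fingers, x is the direction in which the jaws open and shut, and the axes are right-handed (so a half turn about z gives the same grasp; the last joint's range is limited). The gripper opens to 92 mm and grips with 3 to 60 N. Pads are 20 mm wide; open, the fingers measure 128 mm over their backs; the gripper's body (75 mm by 189 mm) begins 69 mm behind the grasp point.
Start: joints at [-1.18, 0.353, 1.633, -0, 1.155, -0.002], TCP at [0.239, -0.577, 0.215] pointing down, gripper open.
Joint ranges: [-2.63, 2.63], [-0.92, 2.1], [0.06, 2.66], [-1.3, 4.44], [0, 2.69], [-3.02, 3.02]. Speed limits (rad/s): [2.22, 2.22, 2.79, 3.14, 3.14, 3.14].

### API

Orientations are given as a 3x3 rotation matrix whose columns are the frame's x, y, z axes.
In Python, from plant import * gives the robot as it stands.
- The arm moves only by the tool step_arm, never from a script. Its arguments are lists of equal length, an entry for each row: "jaw": the gripper command: -1 is shut, 1 is fully open, values between are in proportion; "translation": the shift along the tool's x, y, z in cm, a list of three; "rotation": the turn, a rotation vector about the tool's x, y, z in rad, a list of three. In form: {"jaw": [jaw, ...], "translation": [[x, y, z], ...], "rotation": [[ax, ay, az], ...]}. A call has exactly 10 rows; each row shifts and turns the commanded pose from where the row before left it, along the tool's axes as they then stand; what a row does not reach is not made up. A row lasts 1/12 s, in which the tool goes at most 41.7 mm and 7.16 degrees, less where a joint would pass 70% of its speed; a pose out of reach is approached as far as the arm can. A call with a gripper value outside its range is refused whole. The fingers move at their own pace and stop on an object; "grip_force" is the grip in N (left out, the last holds). Time passes only in rows, so rows that do not move let the fingers close, or fill a call up. It gives the time, the measured TCP pose, the force and the opening at its end, in the units of the state.
- sense(): the state, without advancing time (a new reading comes with each control period).
- get_image(name): name is "side" or "top" or "wrist"; returns (picture, depth): 480x640x3 uint8, red, green, blue; 480x640 float32, m along the optical axis (not along the pixel's ray), 0 where there is no reading.
- camera_model(name): a dict with "fx", "fy", "cx", "cy" (pixels), "dist_coeffs" ([k1, k2, p1, p2, k3] as OpenCV has them; the pictures are not rectified), "R" (3x3) and "t" (3): a world point X has camera coordinates R X + t. Camera axes: x right, y down, z forward; pixel columns grow to the right and rows downward; lengths in m; the calibration is good to about 2 mm. A picture is of the moment at which its call begins: read the wrist's pose just before it. camera_model takes no time and is no camera call; for the wrist camera it gives the pose at the moment of the call.
- sign_off(): hands the job in, once; it reports no verdict.
The state is a dict: "time": time; "joint_pos": joint angles; "joint_velocities": joint speeds; "tau": joint torques, N m; "tool_pos": TCP position; "ee_rot": TCP orientation; "contact_force": force on the tool from outside, world axes, zero at the start; "ft_torque": the same for the moment, N m; "gripper_width": finger opening in m.
Only numpy, scipy, OpenCV 4.12 (cv2) and the standard library are available. Lean on these libraries where they do the work, as an engineer would, in place of code of your own. Each camera call takes 0.05 s, during which the arm holds its last target.

## Working session

There is one attempt and no reset: what is moved stays moved. The work goes in short steps, Python scripts to look and compute and a tool call to move; the robot and the scene stay as the last step left them, time stands still between calls to the robot, and variables do not carry over. Pictures are saved under pics/ and viewed, and the job is handed in when it is done.

Besides the shell and the picture viewer there is one more tool, called after "Request:" as a command line: name --argument value ..., lists and objects as JSON in quotes. step_arm: Moves the arm, as the interface text tells. Its arguments: {"type":"object","properties":{"jaw":{"type":"array","items":{"type":"number"}},"translation":{"type":"array","items":{"type":"array","items":{"type":"number"}}},"rotation":{"type":"array","items":{"type":"array","items":{"type":"number"}}},"grip_force":{"type":"number"}},"required":["jaw","translation","rotation"]}

```bash
ls; mkdir -p pics
python3 - <<'E'
from plant import *
import cv2,numpy as np
s=sense();print(s['time'],s['tool_pos'],s['ee_rot'],s['gripper_width'])
for n in ['side','top','wrist']:
    c=camera_model(n);print(n,c)
    im,d=get_image(n);cv2.imwrite(f'pics/{n}0.png',im[:,:,::-1]);np.save(f'pics/{n}0d.npy',d);print((d>0).mean(),d.max())
E
```

```text
pics
0.0 [ 0.23903189 -0.57693498  0.21384869] [[ 3.82797796e-01 -9.23831978e-01 -5.68595099e-04]
 [-9.23831056e-01 -3.82798217e-01  1.30565484e-03]
 [-1.42386288e-03  2.54840170e-05 -9.99998986e-01]] 0.09169258750832375
side {'fx': 624.5911378327249, 'fy': 624.5911378327249, 'cx': 319.3764742200386, 'cy': 230.6427978319983, 'dist_coeffs': array([-0.07122281,  0.        ,  0.        ,  0.        ,  0.        ]), 'R': array([[-0.81751729, -0.5758897 , -0.00406678],
       [-0.3315669 ,  0.47643365, -0.81429379],
       [ 0.47088096, -0.66435084, -0.58043871]]), 't': array([0.4590644 , 0.22402529, 0.80718854])}
0.9959765625 3.5764537
top {'fx': 548.0049779335484, 'fy': 548.0049779335484, 'cx': 323.12061016912617, 'cy': 247.42329954441058, 'dist_coeffs': array([-0.04625815,  0.        ,  0.        ,  0.        ,  0.        ]), 'R': array([[ 0.01766747, -0.99984255, -0.00165113],
       [-0.98971031, -0.01725387, -0.14204159],
       [ 0.14199074,  0.00414366, -0.98985931]]), 't': array([-0.01076717,  0.55925826,  0.93699691])}
0.9959244791666667 1.0961705
wrist {'fx': 399.3977735414876, 'fy': 399.3977735414876, 'cx': 323.8955662438897, 'cy': 240.19361171301335, 'dist_coeffs': array([-0.0591719,  0.       ,  0.       ,  0.       ,  0.       ]), 'R': array([[ 3.83135067e-01, -9.23692092e-01, -6.62453789e-04],
       [-8.95188747e-01, -3.71488859e-01,  2.46237966e-01],
       [-2.27694156e-01, -9.37493783e-02, -9.69209175e-01]]), 't': array([-0.62437951, -0.02843234,  0.38989643])}
0.99599609375 1.3574358
```

View pics/top0.png

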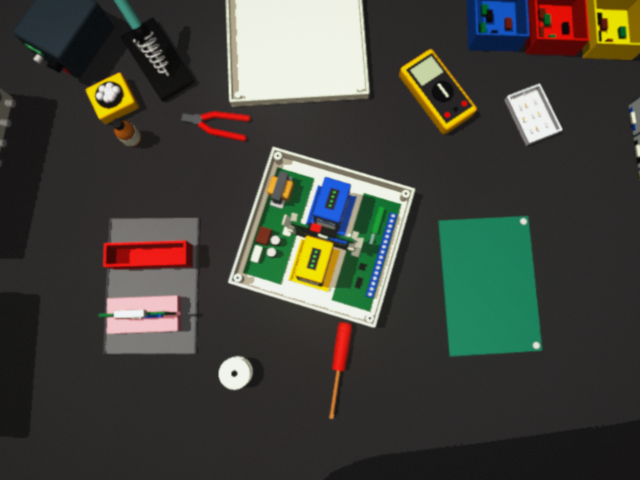

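View pics/side0.png

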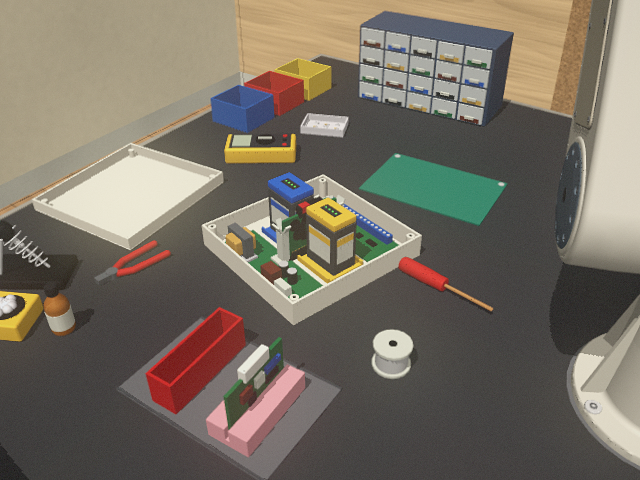

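View pics/wrist0.png

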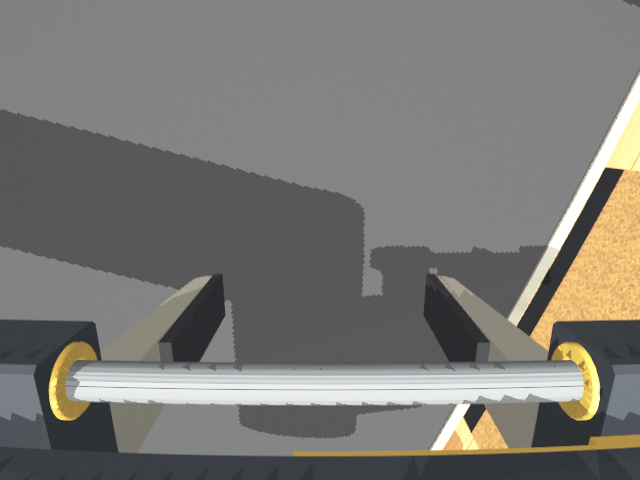

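The top view shows the unit at about (322,237), with the blue battery at (332,200), the yellow at (315,258) and the card between them. The returns box is at (147,255), the spare in pink foam at (143,314), and the green mat at (490,286). Next I'll measure them.

```bash
cat > h.py <<'E'
from plant import *
import cv2,numpy as np
def K(c): return np.array([[c['fx'],0,c['cx']],[0,c['fy'],c['cy']],[0,0,1]])
def rays(c,px):
    px=np.asarray(px,float).reshape(-1,1,2)
    n=cv2.undistortPoints(px,K(c),c['dist_coeffs']).reshape(-1,2)
    d=np.c_[n,np.ones(len(n))]
    return -c['R'].T@c['t'], d@c['R'], n   # origin, world dirs
def plane(c,px,z):
    o,d,_=rays(c,px); return o+d*((z-o[2])/d[:,2])[:,None]
def pts(c,depth,mask):
    v,u=np.nonzero(mask&(depth>0)); o,d,_=rays(c,np.c_[u,v])
    return o+d*depth[v,u][:,None], np.c_[u,v]
def proj(c,X):
    X=np.asarray(X,float).reshape(-1,3)
    return cv2.projectPoints(X,cv2.Rodrigues(c['R'])[0],c['t'],K(c),c['dist_coeffs'])[0].reshape(-1,2)
def tri(c1,p1,c2,p2):
    o1,d1,_=rays(c1,[p1]);o2,d2,_=rays(c2,[p2])
    A=np.c_[d1[0],-d2[0]];s=np.linalg.lstsq(A,o2-o1,rcond=None)[0]
    a=o1+s[0]*d1[0];b=o2+s[1]*d2[0];return (a+b)/2,np.linalg.norm(a-b)
def hsv(im): return cv2.cvtColor(im,cv2.COLOR_RGB2HSV)
def rect(xy):
    (cx,cy),(w,h),a=cv2.minAreaRect(np.asarray(xy,np.float32).reshape(-1,1,2)); 
    return (round(cx,4),round(cy,4)),(round(w,4),round(h,4)),round(a,2)
E
python3 - <<'E'
from h import *
P={}
for n in ['top','side']:
    im=cv2.imread(f'pics/{n}0.png')[:,:,::-1].copy();d=np.load(f'pics/{n}0d.npy');c=camera_model(n)
    v,u=np.mgrid[:480,:640];o,dd,_=rays(c,np.c_[u.ravel(),v.ravel()])
    X=(o+dd*d.ravel()[:,None]).reshape(480,640,3);X[d==0]=np.nan
    H=hsv(im)
    h,s,va=H[...,0].astype(int),H[...,1],H[...,2]
    roi=(np.hypot(X[...,0]-.55,X[...,1])<.22)
    z=X[...,2]
    masks={'yel':roi&(h>18)&(h<35)&(s>120)&(va>90)&(z>.085),
     'blu':roi&(h>105)&(h<130)&(s>120)&(va>60)&(z>.085),
     'gmat':(h>70)&(h<90)&(s>120)&(va>50)&(X[...,1]<-.15)&(z<.03),
     'red':((h<6)|(h>174))&(s>150)&(va>60)&(X[...,1]>.17)&(z>.04)&(X[...,0]<.65)&(X[...,0]>.3),
     'pink':((h>165)|(h<8))&(s>30)&(s<140)&(va>120)&(X[...,1]>.17)&(z>.02)&(z<.045)&(X[...,0]<.65),
     'white':(s<40)&(va>140)&(X[...,1]>.2)&(X[...,1]<.5)&(z>.07)&(X[...,0]<.6)&(X[...,0]>.25),
     'rim':(np.hypot(X[...,0]-.55,X[...,1])<.25)&(s<60)&(va>120)&(z>.035)&(z<.048)}
    for k,m in masks.items():
        m=cv2.morphologyEx(m.astype(np.uint8),cv2.MORPH_OPEN,np.ones((2,2)))>0
        if m.sum()<10: print(n,k,'few',m.sum());continue
        p=X[m];print(n,k,m.sum(),'z50/90',np.round(np.nanpercentile(p[:,2],[10,50,90]),4),rect(p[:,:2]),[x.round(0).tolist() for x in [np.argwhere(m).mean(0)]])
E
```

```text
top yel 1089 z50/90 [0.1027 0.1064 0.1086] ((0.5231, -0.0013), (0.038, 0.092), 44.74) [[260.0, 315.0]]
top blu 1010 z50/90 [0.1026 0.1063 0.1085] ((nan, nan), (0.0, 0.0), 0.0) [[201.0, 333.0]]
top gmat 12535 z50/90 [-0.001   0.0014  0.0038] ((nan, nan), (0.0, 0.0), 0.0) [[285.0, 490.0]]
top red 731 z50/90 [0.0337 0.0497 0.0559] ((0.5389, 0.3246), (0.0403, 0.1685), 3.54) [[255.0, 145.0]]
top pink 1957 z50/90 [0.0288 0.0316 0.0343] ((0.4071, 0.3178), (0.0603, 0.1336), 29.96) [[315.0, 144.0]]
top white 216 z50/90 [0.07   0.0995 0.1017] ((0.4333, 0.3217), (0.0111, 0.0584), 1.39) [[314.0, 129.0]]
top rim 1886 z50/90 [0.0013 0.0386 0.042 ] ((0.5148, 0.0165), (0.2763, 0.4173), 74.07) [[247.0, 314.0]]
side yel 892 z50/90 [0.0967 0.1068 0.1086] ((0.523, -0.0267), (0.146, 0.0714), 85.38) [[216.0, 332.0]]
side blu 719 z50/90 [0.0979 0.1066 0.1085] ((0.6301, -0.0121), (0.0478, 0.067), 71.77) [[188.0, 291.0]]
side gmat 5325 z50/90 [0.0012 0.0029 0.0047] ((0.4965, -0.307), (0.2483, 0.1708), 4.26) [[189.0, 439.0]]
side red 2147 z50/90 [0.0394 0.0477 0.0551] ((0.5407, 0.2927), (0.0414, 0.1928), 3.99) [[352.0, 195.0]]
side pink 2747 z50/90 [0.0225 0.0319 0.0335] ((0.4323, 0.3099), (0.062, 0.148), 3.45) [[409.0, 259.0]]
side white 613 z50/90 [0.0821 0.0961 0.1006] ((0.4314, 0.3167), (0.0094, 0.0584), 5.72) [[364.0, 254.0]]
side rim 2631 z50/90 [0.0341 0.039  0.0423] ((0.5747, 0.0673), (0.2375, 0.4427), 48.34) [[251.0, 319.0]]
```

Run:
```python
from h import *
im=cv2.imread('pics/top0.png')[:,:,::-1].copy();c=camera_model('top');H=hsv(im);h,s,v=[H[...,i].astype(int) for i in range(3)]
S=cv2.imread('pics/side0.png')[:,:,::-1].copy();cs=camera_model('side')
w=camera_model('wrist');t=sense();R=np.array(t['ee_rot']);print('cam in tool',R.T@(-w['R'].T@w['t']-t['tool_pos']),'\ncam axes in tool',(R.T@w['R'].T).round(3))
def go(nm,m,z,box):
    mm=np.zeros_like(m);y0,y1,x0,x1=box;mm[y0:y1,x0:x1]=m[y0:y1,x0:x1]
    mm=cv2.morphologyEx(mm.astype(np.uint8),cv2.MORPH_CLOSE,np.ones((5,5)))
    cn=max(cv2.findContours(mm,cv2.RETR_EXTERNAL,cv2.CHAIN_APPROX_NONE)[0],key=cv2.contourArea)
    p=plane(c,cn,z)[:,:2];print(nm,rect(p))
red=((h<6)|(h>174))&(s>150)&(v>60)
go('gmat',(h>70)&(h<90)&(s>120)&(v>50),.003,(200,370,430,560))
go('red',red,.056,(230,280,95,200))
go('pink',((h>165)|(h<8))&(s>30)&(s<140)&(v>120),.033,(285,345,95,190))
go('white',(s<60)&(v>150),.1,(305,325,108,150))
go('yel',(h>18)&(h<35)&(s>120)&(v>90),.108,(230,292,285,345))
go('blu',(h>105)&(h<130)&(s>120)&(v>60),.108,(170,240,300,360))
go('rim',(s<70)&(v>110),.042,(140,330,225,420))
```

```text
cam in tool [-1.52628371e-04 -6.87023149e-02 -1.70529274e-01] 
cam axes in tool [[ 1.     0.     0.001]
 [-0.     0.969  0.246]
 [-0.001 -0.246  0.969]]
gmat ((0.5013, -0.3076), (0.2513, 0.1719), 4.07)
red ((0.5393, 0.3091), (0.0479, 0.1572), 2.47)
pink ((0.435, 0.318), (0.0658, 0.1313), 3.35)
white ((0.4331, 0.319), (0.0313, 0.07), 1.28)
yel ((0.5253, 0.012), (0.0683, 0.0819), 74.24)
blu ((0.6153, -0.0133), (0.0664, 0.1003), 74.01)
rim ((0.5822, 0.0012), (0.2726, 0.2629), 74.02)
```

Run:
```python
import cv2,numpy as np
a=cv2.imread('pics/top0.png')[140:335,220:420];cv2.imwrite('pics/topz.png',cv2.resize(a,None,fx=3,fy=3,interpolation=cv2.INTER_CUBIC))
a=cv2.imread('pics/top0.png')[215:355,95:205];cv2.imwrite('pics/topl.png',cv2.resize(a,None,fx=4,fy=4,interpolation=cv2.INTER_CUBIC))
```

```text
(no output)
```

View pics/topz.png

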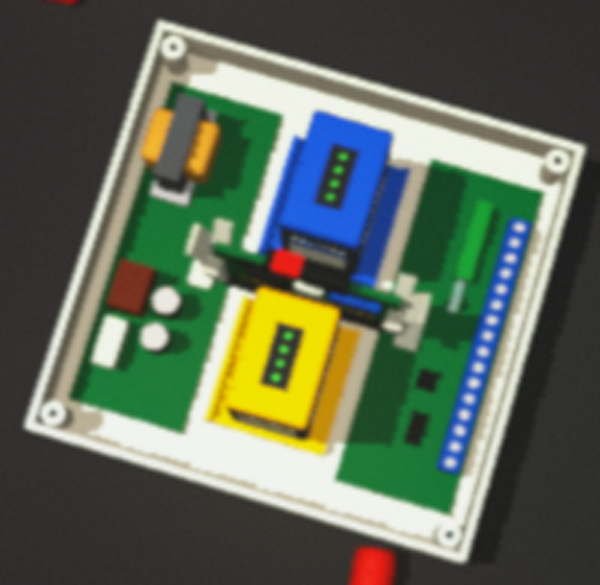

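View pics/topl.png

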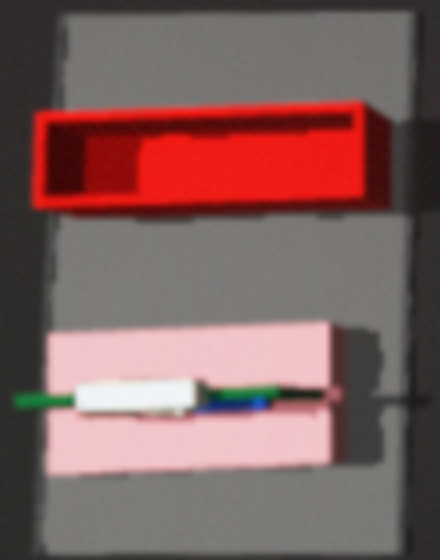

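Request:
step_arm --jaw '[1,1,1,1,1,1,1,1,1,1]' --translation '[[-1,-1,-0.2],[-2,-2,-0.3],[-2.4,-2.8,-0.3],[-2.4,-2.8,-0.3],[-2.4,-2.8,-0.3],[-2.4,-2.8,-0.3],[-2.4,-2.8,-0.3],[-2.4,-2.8,-0.3],[-2.4,-2.8,-0.3],[-2.4,-2.8,-0.3]]' --rotation '[[0,0,0],[0,0,0],[0,0,0],[0,0,0],[0,0,0],[0,0,0],[0,0,0],[0,0,0],[0,0,0],[0,0,0]]'

```text
time: 0.98
tool_pos: [0.389, -0.2726, 0.2438]
ee_rot: [[0.383, -0.924, 0.0], [-0.924, -0.383, 0.0], [-0.0, -0.0, -1.0]]
contact_force: [1.2, -0.3, -0.0]
gripper_width: 0.0921
```

Request:
step_arm --jaw '[1,1,1,1,1,1,1,1,1,1]' --translation '[[-2.4,-2.8,-0.3],[-2.4,-2.8,-0.3],[-2.4,-2.8,-0.3],[-2.4,-2.8,-0.3],[-2.4,-2.8,-0.3],[-2.4,-2.8,-0.2],[-2.4,-2.8,-0.2],[-2.4,-2.8,-0.2],[-2,-2,0],[-1,-1,0]]' --rotation '[[0,0,0],[0,0,0],[0,0,0],[0,0,0],[0,0,0],[0,0,0],[0,0,0],[0,0,0],[0,0,0],[0,0,0]]'

```text
time: 1.82
tool_pos: [0.539, 0.0307, 0.2646]
ee_rot: [[0.385, -0.923, 0.0], [-0.923, -0.385, 0.001], [-0.001, -0.001, -1.0]]
contact_force: [-0.5, 0.3, 0.7]
gripper_width: 0.0922
```

Request:
step_arm --jaw '[1,1,1,1,1,1,1,1,1,1]' --translation '[[0,0,0],[0,0,0],[0,0,0],[0,0,0],[0,0,0],[0,0,0],[0,0,0],[0,0,0],[0,0,0],[0,0,0]]' --rotation '[[0,0,0.09],[0,0,0.09],[0,0,0.09],[0,0,0.09],[0,0,0.09],[0,0,0.09],[0,0,0.09],[0,0,0.04],[0,0,0],[0,0,0]]'

```text
time: 2.65
tool_pos: [0.538, 0.0271, 0.2645]
ee_rot: [[-0.272, -0.962, -0.0], [-0.962, 0.272, -0.0], [0.0, 0.0, -1.0]]
contact_force: [0.1, -0.0, -0.2]
gripper_width: 0.0918
```

```bash
cat >> h.py <<'E'
def snap(n,tag):
    s=sense();c=camera_model(n);im,d=get_image(n)
    cv2.imwrite(f'pics/{tag}.png',im[:,:,::-1]);np.savez(f'pics/{tag}.npz',d=d,R=c['R'],t=c['t'],fx=c['fx'],fy=c['fy'],cx=c['cx'],cy=c['cy'],dist_coeffs=c['dist_coeffs'])
    return im,d,c,s
def load(tag):
    z=np.load(f'pics/{tag}.npz');im=cv2.imread(f'pics/{tag}.png')[:,:,::-1].copy();return im,z['d'],{k:z[k] for k in z.files}
def st(s=None):
    s=s or sense();R=np.array(s['ee_rot']);print('t',round(s['time'],2),'p',np.round(s['tool_pos'],4),'yaw',round(np.degrees(np.arctan2(R[1,0],R[0,0])),2),'tilt',R[:2,2].round(4),'w',round(s['gripper_width'],4),'F',np.round(s['contact_force'],2))
def to(x,y,z,yaw):
    s=sense();R=np.array(s['ee_rot']);st(s)
    D=np.array([x,y,z])-s['tool_pos'];print('tool cm',(R.T@D*100).round(2),'rotz',np.round(np.radians((np.degrees(np.arctan2(R[1,0],R[0,0]))-yaw+180)%360-180),3))
E
python3 - <<'E'
from h import *
im,d,c,s=snap('wrist','w1');st(s)
E
```

```text
t 2.65 p [0.538  0.0271 0.2645] yaw -105.8 tilt [-0.0004 -0.0001] w 0.0918 F [ 0.11 -0.01 -0.21]
```

View pics/w1.png

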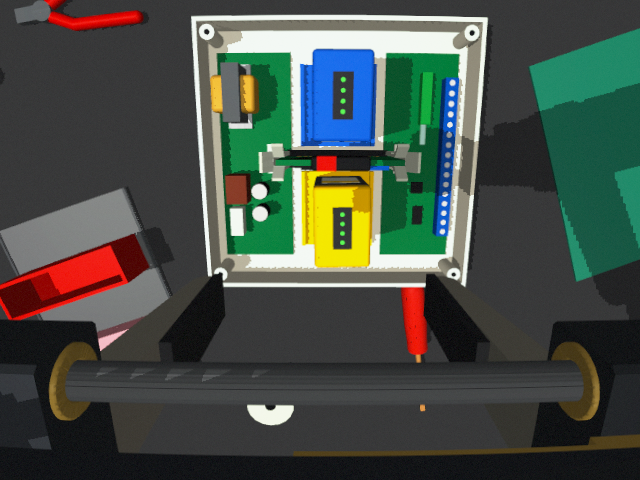

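Blue cap spans roughly (313-375, 50-140), yellow (315-370, 185-267), card handle with red tag at (340,162), and rim corners at (192,17), (487,18), (211,287), (470,287).

```bash
python3 - <<'E'
from h import *
im,d,c=load('w1');H=hsv(im);h,s,v=[H[...,i].astype(int) for i in range(3)]
V,U=np.mgrid[:480,:640];o,dd,_=rays(c,np.c_[U.ravel(),V.ravel()]);X=(o+dd*d.ravel()[:,None]).reshape(480,640,3)
a=np.radians(-15.9);e=np.array([np.cos(a),np.sin(a)]);f=np.array([-e[1],e[0]])
z=X[...,2]
roi=np.zeros_like(z,bool);roi[30:280,290:400]=1
def zstat(m,n): print(n,m.sum(),'depth z',np.percentile(z[m],[10,50,90]).round(4))
def go(nm,m,zz):
    m=cv2.morphologyEx(m.astype(np.uint8),cv2.MORPH_OPEN,np.ones((3,3)))
    cn=max(cv2.findContours(m,cv2.RETR_EXTERNAL,cv2.CHAIN_APPROX_NONE)[0],key=cv2.contourArea)
    p=plane(c,cn,zz)[:,:2];print(nm,rect(p),cv2.boundingRect(cn))
yc=(h>18)&(h<35)&(s>120);bc=(h>105)&(h<130)&(s>120)
for nm,m in (('yel',yc),('blu',bc)):
    t=roi&m&(z>.098);zstat(t&(z>.1),nm);go(nm,roi&(z>.1)&((v>150)|m|True)&(cv2.dilate(t.astype(np.uint8),np.ones((9,9)))>0)&(z>.1),.108)
rim=(z>.034)&(z<.05)&(s<70)&(v>60); r=np.zeros_like(rim);r[5:300,180:500]=1
go('rim',rim&r,.042); zstat(rim&r,'rim')
# wall outer: rim via brightness only
go('rimv',(s<60)&(v>140)&r,.042)
# handle region profile
st()
for row in range(138,190,3): print(row,[ (int(z[row,u]*1000),) + tuple(im[row,u]) for u in (318,345,362)])
E
python3 - <<'E'
import cv2
a=cv2.imread('pics/w1.png')[40:280,240:440];cv2.imwrite('pics/w1z.png',cv2.resize(a[20:190],None,fx=4,fy=3.5,interpolation=cv2.INTER_CUBIC)[:600])
E
```

```text
yel 3898 depth z [0.1072 0.1084 0.1094]
yel ((0.531, 0.0136), (0.0476, 0.0703), 74.67) (313, 185, 58, 83)
blu 4726 depth z [0.1072 0.1083 0.1093]
blu ((0.6321, -0.0148), (0.0476, 0.0699), 73.5) (312, 48, 63, 94)
rim ((0.5828, -0.0003), (0.271, 0.2579), 74.04) (191, 15, 297, 270)
rim 7719 depth z [0.0363 0.0417 0.0433]
rimv ((0.5822, -0.0001), (0.271, 0.2592), 74.13) (191, 15, 297, 271)
t 2.7 p [0.5381 0.0271 0.2645] yaw -105.79 tilt [-0.0003 -0.0001] w 0.092 F [0.1  0.45 0.06]
138 [(108, np.uint8(18), np.uint8(103), np.uint8(229)), (108, np.uint8(21), np.uint8(102), np.uint8(229)), (107, np.uint8(25), np.uint8(102), np.uint8(230))]
141 [(9, np.uint8(9), np.uint8(56), np.uint8(135)), (105, np.uint8(72), np.uint8(105), np.uint8(156)), (106, np.uint8(12), np.uint8(63), np.uint8(144))]
144 [(7, np.uint8(22), np.uint8(94), np.uint8(214)), (9, np.uint8(23), np.uint8(109), np.uint8(236)), (8, np.uint8(15), np.uint8(70), np.uint8(155))]
147 [(4, np.uint8(190), np.uint8(186), np.uint8(162)), (4, np.uint8(190), np.uint8(184), np.uint8(164)), (2, np.uint8(190), np.uint8(184), np.uint8(164))]
15
[... 1395 characters left out ...]
25, np.uint8(67), np.uint8(68), np.uint8(63)), (7, np.uint8(183), np.uint8(139), np.uint8(0))]
180 [(53, np.uint8(25), np.uint8(24), np.uint8(25)), (59, np.uint8(97), np.uint8(93), np.uint8(75)), (59, np.uint8(25), np.uint8(26), np.uint8(26))]
183 [(79, np.uint8(25), np.uint8(25), np.uint8(26)), (82, np.uint8(56), np.uint8(56), np.uint8(54)), (83, np.uint8(21), np.uint8(21), np.uint8(19))]
186 [(104, np.uint8(129), np.uint8(95), np.uint8(0)), (105, np.uint8(142), np.uint8(105), np.uint8(0)), (103, np.uint8(124), np.uint8(93), np.uint8(0))]
189 [(107, np.uint8(245), np.uint8(213), np.uint8(0)), (109, np.uint8(244), np.uint8(219), np.uint8(0)), (108, np.uint8(190), np.uint8(141), np.uint8(0))]
```

View pics/w1z.png

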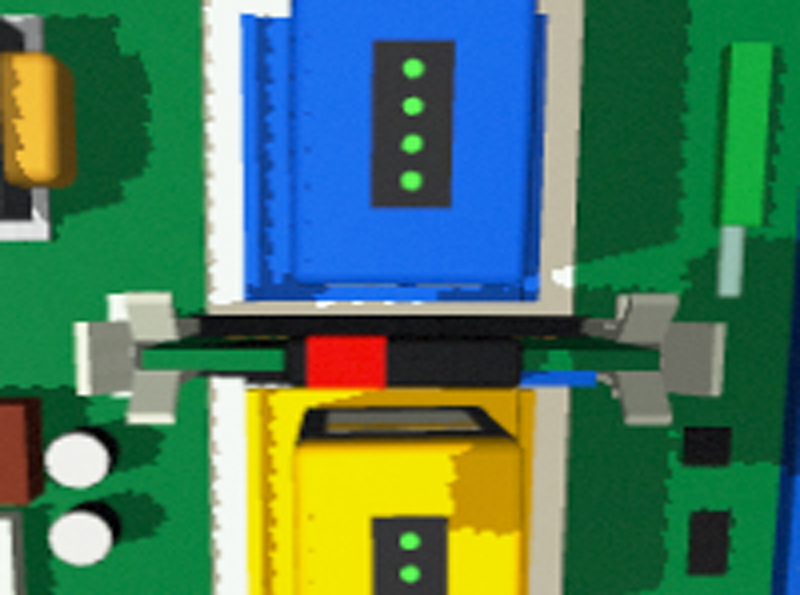

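Cap tops measure z≈0.108 with sizes 47.6×70, which match. I'll pick the blue battery first.

Run:
```python
from h import *
to(.6321,-.0148,.072,-106.5)
```

```text
t 2.7 p [0.5381 0.0271 0.2645] yaw -105.79 tilt [-0.0003 -0.0001] w 0.092 F [0.1  0.45 0.06]
tool cm [  1.47 -10.19  19.25] rotz 0.012
```

Request:
step_arm --jaw '[1,1,1,1,1,1,1,1,1,1]' --translation '[[0.3,-2,1],[0.3,-2.5,1],[0.3,-2.5,1.5],[0.37,-2.19,2],[0.2,-1,2],[0,0,2.5],[0,0,2.5],[0,0,2.5],[0,0,2.25],[0,0,1]]' --rotation '[[0,0,0.012],[0,0,0],[0,0,0],[0,0,0],[0,0,0],[0,0,0],[0,0,0],[0,0,0],[0,0,0],[0,0,0]]'

```text
time: 3.53
tool_pos: [0.6301, -0.0157, 0.079]
ee_rot: [[-0.284, -0.959, -0.004], [-0.959, 0.284, 0.0], [0.001, 0.004, -1.0]]
contact_force: [0.3, 0.8, -0.2]
gripper_width: 0.092
```

Request:
step_arm --jaw '[1,0.6,0.2,0,-0.2,-0.4,-0.6,-0.6,-0.6,-0.6]' --translation '[[0,0,1],[0,0,0],[0,0,0],[0,0,0],[0,0,0],[0,0,0],[0,0,0],[0,0,0],[0,0,0],[0,0,0]]' --rotation '[[0,0,0],[0,0,0],[0,0,0],[0,0,0],[0,0,0],[0,0,0],[0,0,0],[0,0,0],[0,0,0],[0,0,0]]' --grip_force 30

```text
time: 4.37
tool_pos: [0.6325, -0.0156, 0.0726]
ee_rot: [[-0.285, -0.958, 0.001], [-0.958, 0.285, 0.0], [-0.0, -0.001, -1.0]]
contact_force: [-0.2, 1.1, 4.7]
gripper_width: 0.0476
```

Run:
```python
from h import *
to(.6321,-.0148,.072,-106.5)
snap('side','s1')
```

```text
t 4.37 p [ 0.6325 -0.0156  0.0726] yaw -106.57 tilt [0.0008 0.0001] w 0.0476 F [-0.18  1.14  4.72]
tool cm [-0.06  0.06  0.06] rotz -0.001
```

View pics/s1.png

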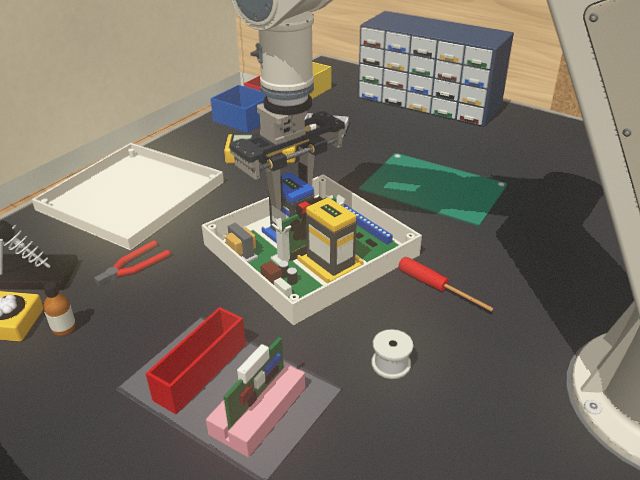

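The gripper holds the blue battery at (295,195), opening 47.6 mm. Lifting.

Request:
step_arm --jaw '[-0.6,-0.6,-0.6,-0.6,-0.6,-0.6,-0.6,-0.6,-0.6,-0.6]' --translation '[[0,0,-0.2],[0,0,-0.5],[0,0,-1],[0,0,-1.5],[0,0,-1.8],[0,0,-1.8],[0,0,-1.8],[0,0,-1.5],[0,0,-1],[0,0,-0.4]]' --rotation '[[0,0,0],[0,0,0],[0,0,0],[0,0,0],[0,0,0],[0,0,0],[0,0,0],[0,0,0],[0,0,0],[0,0,0]]'

```text
time: 5.25
tool_pos: [0.6328, -0.0158, 0.1891]
ee_rot: [[-0.285, -0.958, 0.002], [-0.958, 0.285, -0.0], [-0.001, -0.002, -1.0]]
contact_force: [0.4, -0.1, -3.8]
gripper_width: 0.048
```

Run:
```python
from h import *
to(.5562,-.3037,.187,-85.9)
```

```text
t 5.25 p [ 0.6328 -0.0158  0.1891] yaw -106.57 tilt [ 0.0023 -0.0001] w 0.048 F [ 0.42 -0.06 -3.84]
tool cm [29.78 -0.87  0.2 ] rotz -0.361
```

Request:
step_arm --jaw '[-0.6,-0.6,-0.6,-0.6,-0.6,-0.6,-0.6,-0.6,-0.6,-0.6]' --translation '[[0.6,0,0],[1.4,0,0],[2.2,-0.1,0],[2.6,-0.1,0],[2.6,-0.1,0],[2.6,-0.1,0],[2.6,-0.1,0],[2.6,-0.1,0],[2.6,-0.1,0],[2.6,-0.1,0]]' --rotation '[[0,0,0],[0,0,0],[0,0,0],[0,0,0],[0,0,0],[0,0,0],[0,0,0],[0,0,0],[0,0,0],[0,0,0]]'

```text
time: 6.08
tool_pos: [0.5739, -0.2346, 0.1856]
ee_rot: [[-0.286, -0.958, -0.002], [-0.958, 0.286, 0.001], [0.0, 0.003, -1.0]]
contact_force: [0.4, -0.1, -5.6]
gripper_width: 0.0475
```

Request:
step_arm --jaw '[-0.6,-0.6,-0.6,-0.6,-0.6,-0.6,-0.6,-0.6,-0.6,-0.6]' --translation '[[2.6,-0.1,0.1],[2.2,0,0.1],[1.6,0,0],[0.8,0,0],[0,0,0],[0,0,0],[0,0,0],[0,0,0],[0,0,0],[0,0,0]]' --rotation '[[0,0,0],[0,0,0],[0,0,0],[0,0,-0.04],[0,0,-0.07],[0,0,-0.08],[0,0,-0.08],[0,0,-0.06],[0,0,-0.03],[0,0,0]]'

```text
time: 6.92
tool_pos: [0.5554, -0.3021, 0.1841]
ee_rot: [[0.072, -0.997, -0.002], [-0.997, -0.072, 0.001], [-0.001, 0.002, -1.0]]
contact_force: [-0.1, 0.2, -5.5]
gripper_width: 0.0476
```

Run:
```python
from h import *
to(.5562,-.3037,.069,-85.9)
```

```text
t 6.92 p [ 0.5554 -0.3021  0.1841] yaw -85.87 tilt [-0.0016  0.0008] w 0.0476 F [-0.11  0.17 -5.54]
tool cm [ 0.17 -0.09 11.51] rotz 0.0
```

Request:
step_arm --jaw '[-0.6,-0.6,-0.6,-0.6,-0.6,-0.6,-0.6,-0.6,-0.6,-0.6]' --translation '[[0.1,0,0.5],[0,0,1.2],[0,0,1.8],[0,0,2],[0,0,2],[0,0,1.5],[0,0,1],[0,0,0.6],[0,0,0.4],[0,0,0.2]]' --rotation '[[0,0,0],[0,0,0],[0,0,0],[0,0,0],[0,0,0],[0,0,0],[0,0,0],[0,0,0],[0,0,0],[0,0,0]]'

```text
time: 7.75
tool_pos: [0.5565, -0.303, 0.0727]
ee_rot: [[0.071, -0.998, -0.0], [-0.998, -0.071, 0.0], [-0.0, 0.0, -1.0]]
contact_force: [0.3, 0.5, -4.9]
gripper_width: 0.0479
```

Request:
step_arm --jaw '[-0.6,-0.6,-0.6,-0.6,-0.6,-0.6,-0.6,-0.6,-0.6,-0.6]' --translation '[[0,0,0.1],[0,0,0.1],[0,0,0.1],[0,0,0.1],[0,0,0],[0,0,0],[0,0,0],[0,0,0],[0,0,0],[0,0,0]]' --rotation '[[0,0,0],[0,0,0],[0,0,0],[0,0,0],[0,0,0],[0,0,0],[0,0,0],[0,0,0],[0,0,0],[0,0,0]]'

```text
time: 8.58
tool_pos: [0.5565, -0.303, 0.0691]
ee_rot: [[0.071, -0.997, 0.0], [-0.997, -0.071, -0.0], [0.0, -0.0, -1.0]]
contact_force: [0.3, -0.1, -5.2]
gripper_width: 0.048
```

Request:
step_arm --jaw '[-0.6,-0.6,-0.6,-0.6,-0.6,-0.6,-0.6,-0.6,-0.6,-0.6]' --translation '[[0,0,0.05],[0,0,0.05],[0,0,0.05],[0,0,0.05],[0,0,0],[0,0,0],[0,0,0],[0,0,0],[0,0,0],[0,0,0]]' --rotation '[[0,0,0],[0,0,0],[0,0,0],[0,0,0],[0,0,0],[0,0,0],[0,0,0],[0,0,0],[0,0,0],[0,0,0]]'

```text
time: 9.42
tool_pos: [0.5565, -0.303, 0.0676]
ee_rot: [[0.071, -0.997, 0.0], [-0.997, -0.071, -0.0], [0.0, -0.0, -1.0]]
contact_force: [-4.2, 1.4, 5.5]
gripper_width: 0.0479
```

Contact reached (+5.5 N). Opening slowly and rising.

Request:
step_arm --jaw '[0,0.2,0.5,1,1,1,1,1,1,1]' --translation '[[0,0,0],[0,0,0],[0,0,0],[0,0,0],[0,0,0],[0,0,-1],[0,0,-2],[0,0,-3],[0,0,-4],[0,0,-4]]' --rotation '[[0,0,0],[0,0,0],[0,0,0],[0,0,0],[0,0,0],[0,0,0],[0,0,0],[0,0,0],[0,0,0],[0,0,0]]'

```text
time: 10.25
tool_pos: [0.5558, -0.3026, 0.2086]
ee_rot: [[0.071, -0.997, -0.001], [-0.997, -0.071, 0.001], [-0.001, 0.001, -1.0]]
contact_force: [1.0, -0.1, -0.1]
gripper_width: 0.092
```

Run:
```python
from h import *
to(.531,.0136,.2,-105.3)
snap('wrist','w2')
```

```text
t 10.25 p [ 0.5558 -0.3026  0.2086] yaw -85.94 tilt [-0.0012  0.0006] w 0.092 F [ 0.99 -0.09 -0.07]
tool cm [-31.72   0.24   0.89] rotz 0.338
```

View pics/w2.png

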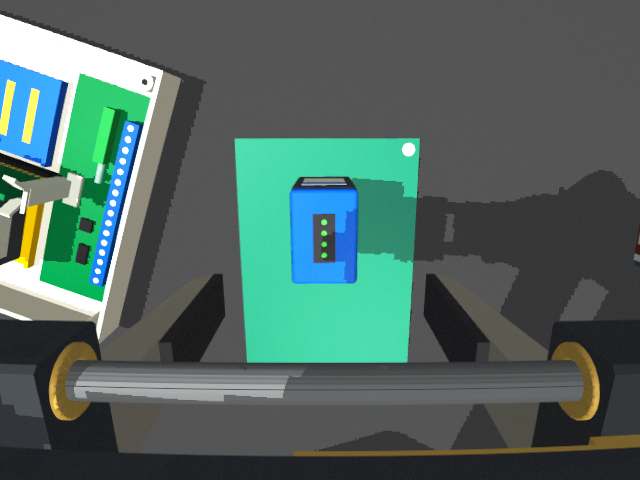

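Blue battery stands upright at (323,235) on the mat. Next is yellow.

Request:
step_arm --jaw '[1,1,1,1,1,1,1,1,1,1]' --translation '[[-1.5,0,0.1],[-3,0.04,0.1],[-3.5,0.04,0.1],[-3.5,0.04,0.1],[-3.5,0.04,0.1],[-3.5,0.04,0.1],[-3.5,0.04,0.1],[-3.5,0,0.1],[-3.5,0,0.1],[-2.72,0,0]]' --rotation '[[0,0,0],[0,0,0],[0,0,0],[0,0,0],[0,0,0],[0,0,0],[0,0,0],[0,0,0],[0,0,0],[0,0,0]]'

```text
time: 11.13
tool_pos: [0.5301, 0.016, 0.1974]
ee_rot: [[0.071, -0.997, -0.001], [-0.997, -0.071, 0.001], [-0.001, 0.001, -1.0]]
contact_force: [0.2, -0.4, -0.8]
gripper_width: 0.0919
```

Request:
step_arm --jaw '[1,1,1,1,1,1,1,1,1,1]' --translation '[[0,0,0],[0,0,0],[0,0,0],[0,0,0],[0,0,0],[0,0,0],[0,0,0],[0,0,0],[0,0,0],[0,0,0]]' --rotation '[[0,0,0.05],[0,0,0.08],[0,0,0.08],[0,0,0.07],[0,0,0.058],[0,0,0],[0,0,0],[0,0,0],[0,0,0],[0,0,0]]'

```text
time: 11.97
tool_pos: [0.5315, 0.0133, 0.198]
ee_rot: [[-0.263, -0.965, -0.0], [-0.965, 0.263, 0.0], [0.0, 0.0, -1.0]]
contact_force: [0.2, 0.6, -0.9]
gripper_width: 0.0916
```

Run:
```python
from h import *
to(.531,.0136,.072,-105.3)
```

```text
t 11.97 p [0.5315 0.0133 0.198 ] yaw -105.26 tilt [-0.0002  0.    ] w 0.0916 F [ 0.16  0.63 -0.89]
tool cm [-0.02  0.05 12.6 ] rotz 0.001
```

Request:
step_arm --jaw '[1,1,1,1,1,1,1,1,1,1]' --translation '[[0,0.05,1],[0,0,2],[0,0,2.2],[0,0,2.2],[0,0,2.2],[0,0,1.5],[0,0,1],[0,0,0.5],[0,0,0],[0,0,0]]' --rotation '[[0,0,0],[0,0,0],[0,0,0],[0,0,0],[0,0,0],[0,0,0],[0,0,0],[0,0,0],[0,0,0],[0,0,0]]'

```text
time: 12.8
tool_pos: [0.5314, 0.0134, 0.0723]
ee_rot: [[-0.264, -0.965, 0.0], [-0.965, 0.264, 0.0], [-0.0, -0.0, -1.0]]
contact_force: [0.5, -0.2, 0.2]
gripper_width: 0.0917
```

Request:
step_arm --jaw '[1,0.6,0.2,0,-0.2,-0.4,-0.6,-0.6,-0.6,-0.6]' --translation '[[0,0,0],[0,0,0],[0,0,0],[0,0,0],[0,0,0],[0,0,0],[0,0,0],[0,0,0],[0,0,0],[0,0,0]]' --rotation '[[0,0,0],[0,0,0],[0,0,0],[0,0,0],[0,0,0],[0,0,0],[0,0,0],[0,0,0],[0,0,0],[0,0,0]]' --grip_force 30

```text
time: 13.63
tool_pos: [0.5311, 0.0134, 0.0721]
ee_rot: [[-0.264, -0.965, -0.0], [-0.965, 0.264, -0.0], [0.0, 0.0, -1.0]]
contact_force: [-0.5, -0.4, 1.4]
gripper_width: 0.0478
```

Request:
step_arm --jaw '[-0.6,-0.6,-0.6,-0.6,-0.6,-0.6,-0.6,-0.6,-0.6,-0.6]' --translation '[[0,0,-0.2],[0,0,-0.5],[0,0,-1],[0,0,-1.5],[0,0,-1.8],[0,0,-1.8],[0,0,-1.8],[0,0,-1.5],[0,0,-1],[0,0,-0.4]]' --rotation '[[0,0,0],[0,0,0],[0,0,0],[0,0,0],[0,0,0],[0,0,0],[0,0,0],[0,0,0],[0,0,0],[0,0,0]]'

```text
time: 14.47
tool_pos: [0.5319, 0.0134, 0.1891]
ee_rot: [[-0.264, -0.965, 0.003], [-0.965, 0.264, 0.0], [-0.001, -0.002, -1.0]]
contact_force: [1.0, -1.0, -3.8]
gripper_width: 0.0479
```

Run:
```python
from h import *
to(.4464,-.3115,.187,-85.9)
```

```text
t 14.47 p [0.5319 0.0134 0.1891] yaw -105.31 tilt [0.0026 0.0001] w 0.0479 F [ 1.02 -1.02 -3.76]
tool cm [33.6  -0.33  0.19] rotz -0.339
```

Request:
step_arm --jaw '[-0.6,-0.6,-0.6,-0.6,-0.6,-0.6,-0.6,-0.6,-0.6,-0.6]' --translation '[[0.6,0,0],[1.4,0,0],[2.2,0,0],[2.6,0,0],[2.6,0,0],[2.6,0,0],[2.6,0,0],[2.6,0,0],[2.6,0,0],[2.6,0,0]]' --rotation '[[0,0,0],[0,0,0],[0,0,0],[0,0,0],[0,0,0],[0,0,0],[0,0,0],[0,0,0],[0,0,0],[0,0,0]]'

```text
time: 15.3
tool_pos: [0.4705, -0.2038, 0.1859]
ee_rot: [[-0.264, -0.965, -0.002], [-0.965, 0.264, 0.001], [-0.0, 0.002, -1.0]]
contact_force: [0.8, -0.3, -4.8]
gripper_width: 0.0478
```

Request:
step_arm --jaw '[-0.6,-0.6,-0.6,-0.6,-0.6,-0.6,-0.6,-0.6,-0.6,-0.6]' --translation '[[2.6,-0.1,0],[2.6,-0.1,0],[2.6,-0.1,0],[2,0,0],[1,0,0],[0.4,0,0],[0,0,0],[0,0,0],[0,0,0],[0,0,0]]' --rotation '[[0,0,0],[0,0,0],[0,0,0],[0,0,-0.03],[0,0,-0.07],[0,0,-0.08],[0,0,-0.08],[0,0,-0.06],[0,0,-0.02],[0,0,0]]'

```text
time: 16.13
tool_pos: [0.4452, -0.3115, 0.1862]
ee_rot: [[0.072, -0.997, -0.001], [-0.997, -0.072, 0.001], [-0.001, 0.001, -1.0]]
contact_force: [-0.2, -0.3, -4.6]
gripper_width: 0.0479
```

Run:
```python
from h import *
to(.4464,-.3115,.0671,-85.9)
```

```text
t 16.13 p [ 0.4452 -0.3115  0.1862] yaw -85.85 tilt [-0.0014  0.0009] w 0.0479 F [-0.16 -0.34 -4.57]
tool cm [ 0.02 -0.13 11.91] rotz 0.001
```

Request:
step_arm --jaw '[-0.6,-0.6,-0.6,-0.6,-0.6,-0.6,-0.6,-0.6,-0.6,-0.6]' --translation '[[0,-0.1,0.5],[0,0,1.2],[0,0,1.9],[0,0,2.1],[0,0,2],[0,0,1.6],[0,0,1],[0,0,0.7],[0,0,0.4],[0,0,0.2]]' --rotation '[[0,0,0],[0,0,0],[0,0,0],[0,0,0],[0,0,0],[0,0,0],[0,0,0],[0,0,0],[0,0,0],[0,0,0]]'

```text
time: 16.97
tool_pos: [0.4471, -0.3116, 0.0709]
ee_rot: [[0.072, -0.997, -0.0], [-0.997, -0.072, 0.0], [-0.0, 0.0, -1.0]]
contact_force: [0.3, -0.2, -4.3]
gripper_width: 0.0476
```

Request:
step_arm --jaw '[-0.6,-0.6,-0.6,-0.6,-0.6,-0.6,-0.6,-0.6,-0.6,-0.6]' --translation '[[0,0,0.1],[0,0,0.1],[0,0,0.1],[0,0,0],[0,0,0],[0,0,0],[0,0,0],[0,0,0],[0,0,0],[0,0,0]]' --rotation '[[0,0,0],[0,0,0],[0,0,0],[0,0,0],[0,0,0],[0,0,0],[0,0,0],[0,0,0],[0,0,0],[0,0,0]]'

```text
time: 17.8
tool_pos: [0.447, -0.3115, 0.0681]
ee_rot: [[0.073, -0.997, 0.0], [-0.997, -0.073, 0.0], [-0.0, -0.0, -1.0]]
contact_force: [-0.4, 0.4, -5.2]
gripper_width: 0.0474
```

Request:
step_arm --jaw '[-0.6,-0.6,-0.6,-0.6,-0.6,-0.6,-0.6,-0.6,-0.6,-0.6]' --translation '[[0,0,0.05],[0,0,0.05],[0,0,0.03],[0,0,0],[0,0,0],[0,0,0],[0,0,0],[0,0,0],[0,0,0],[0,0,0]]' --rotation '[[0,0,0],[0,0,0],[0,0,0],[0,0,0],[0,0,0],[0,0,0],[0,0,0],[0,0,0],[0,0,0],[0,0,0]]'

```text
time: 18.63
tool_pos: [0.447, -0.3116, 0.0671]
ee_rot: [[0.073, -0.997, 0.0], [-0.997, -0.073, -0.0], [0.0, -0.0, -1.0]]
contact_force: [-1.8, 1.1, 5.8]
gripper_width: 0.0473
```

Request:
step_arm --jaw '[0,0.2,0.5,1,1,1,1,1,1,1]' --translation '[[0,0,0],[0,0,0],[0,0,0],[0,0,0],[0,0,0],[0,0,-1],[0,0,-2],[0,0,-3],[0,0,-4],[0,0,-4]]' --rotation '[[0,0,0],[0,0,0],[0,0,0],[0,0,0],[0,0,0],[0,0,0],[0,0,0],[0,0,0],[0,0,0],[0,0,0]]'

```text
time: 19.47
tool_pos: [0.4463, -0.3111, 0.2084]
ee_rot: [[0.073, -0.997, -0.001], [-0.997, -0.073, 0.001], [-0.001, 0.001, -1.0]]
contact_force: [1.3, -1.2, 0.1]
gripper_width: 0.0917
```

Run:
```python
from h import *
to(.5824,0,.2,-105.9)
im,d,c,s=snap('top','t2')
z=cv2.imread('pics/t2.png');cv2.imwrite('pics/t2.png',z)
```

```text
t 19.47 p [ 0.4463 -0.3111  0.2084] yaw -85.83 tilt [-0.0011  0.0008] w 0.0917 F [ 1.26 -1.18  0.14]
tool cm [-30.04 -15.83   0.85] rotz 0.35
```

View pics/t2.png

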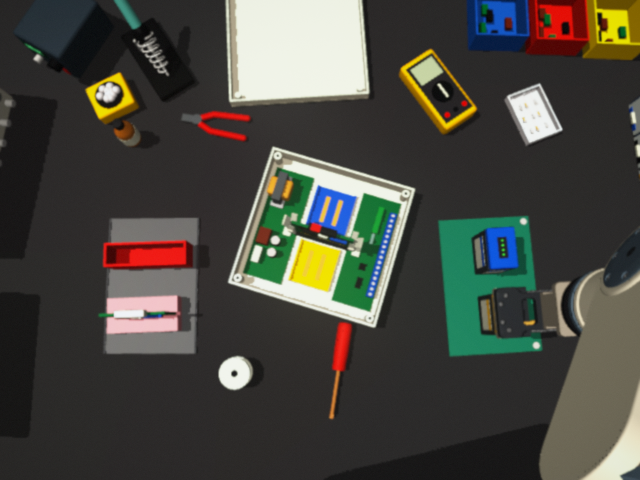

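Both batteries stand on the mat, blue at (497,248) and yellow at (500,312), and the cradles are empty. I'll turn the tool for the card and look from closer.

Run:
```python
from h import *
to(.5687,-.048,.2,-15.9)
```

```text
t 19.52 p [ 0.45   -0.3136  0.2168] yaw -85.83 tilt [ 0.0082 -0.0057] w 0.0919 F [ 2.3  -2.15  5.87]
tool cm [-25.64 -13.76   1.63] rotz -1.22
```

Request:
step_arm --jaw '[1,1,1,1,1,1,1,1,1,1]' --translation '[[-1,-0.5,0],[-2.7,-1.4,0],[-2.7,-1.5,0],[-2.7,-1.5,0],[-2.7,-1.5,0],[-2.7,-1.5,0],[-2.7,-1.5,0],[-2.7,-1.5,0],[-2.7,-1.5,0],[-2.7,-1.4,0]]' --rotation '[[0,0,0],[0,0,0],[0,0,0],[0,0,0],[0,0,0],[0,0,0],[0,0,0],[0,0,0],[0,0,0],[0,0,0]]'

```text
time: 20.35
tool_pos: [0.566, -0.0471, 0.206]
ee_rot: [[0.073, -0.997, -0.001], [-0.997, -0.073, 0.0], [-0.0, 0.001, -1.0]]
contact_force: [0.8, -0.6, -0.1]
gripper_width: 0.092
```

Request:
step_arm --jaw '[1,1,1,1,1,1,1,1,1,1]' --translation '[[0,0,0],[0,0,0],[0,0,0],[0,0,0],[0,0,0],[0,0,0],[0,0,0],[0,0,0],[0,0,0],[0,0,0]]' --rotation '[[0,0,-0.12],[0,0,-0.12],[0,0,-0.12],[0,0,-0.12],[0,0,-0.12],[0,0,-0.12],[0,0,-0.12],[0,0,-0.12],[0,0,-0.12],[0,0,-0.12]]'

```text
time: 21.18
tool_pos: [0.5654, -0.0486, 0.2058]
ee_rot: [[0.958, -0.288, -0.002], [-0.288, -0.958, 0.0], [-0.002, 0.0, -1.0]]
contact_force: [-0.7, 1.2, -0.4]
gripper_width: 0.0922
```

Request:
step_arm --jaw '[1,1,1,1,1,1,1,1,1,1]' --translation '[[0,0,0],[0,0,0],[0,0,0],[0,0,0],[0,0,0],[0,0,0],[0,0,0],[0,0,0],[0,0,0],[0,0,0]]' --rotation '[[0,0,-0.02],[0,0,0],[0,0,0],[0,0,0],[0,0,0],[0,0,0],[0,0,0],[0,0,0],[0,0,0],[0,0,0]]'

```text
time: 22.02
tool_pos: [0.5662, -0.0492, 0.2068]
ee_rot: [[0.962, -0.275, -0.0], [-0.275, -0.962, -0.0], [-0.0, 0.0, -1.0]]
contact_force: [0.2, -0.3, 0.0]
gripper_width: 0.0925
```

Run:
```python
from h import *
im,d,c,s=snap('wrist','w3');st(s)
```

```text
t 22.02 p [ 0.5662 -0.0492  0.2068] yaw -15.94 tilt [-0. -0.] w 0.0925 F [ 0.2  -0.34  0.03]
```

View pics/w3.png

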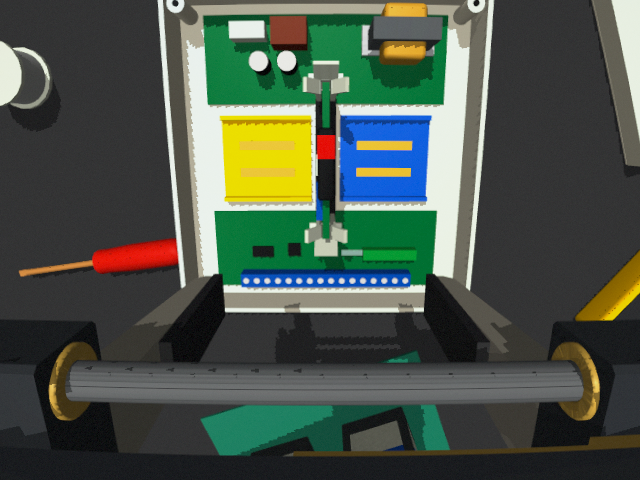

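The wrist view shows the empty cradles at yellow (267,160) and blue (385,160), the handle at (326,150), and the guides at (326,75) and (326,240).

```bash
python3 - <<'E'
from h import *
im,d,c=load('w3');H=hsv(im);h,s,v=[H[...,i].astype(int) for i in range(3)]
V,U=np.mgrid[:480,:640];o,dd,_=rays(c,np.c_[U.ravel(),V.ravel()]);X=(o+dd*d.ravel()[:,None]).reshape(480,640,3);z=X[...,2]
R=np.zeros_like(z,bool)
def roi(y0,y1,x0,x1):
    r=R.copy();r[y0:y1,x0:x1]=1;return r
def go(nm,m,zz):
    m=cv2.morphologyEx(m.astype(np.uint8),cv2.MORPH_OPEN,np.ones((3,3)))
    cn=max(cv2.findContours(m,cv2.RETR_EXTERNAL,cv2.CHAIN_APPROX_NONE)[0],key=cv2.contourArea)
    p=plane(c,cn,zz)[:,:2];print(nm,rect(p),cv2.boundingRect(cn),'z',np.percentile(z[m>0],[5,50,95]).round(4))
go('ycr',roi(108,210,210,316)&(h>18)&(h<35)&(s>120),.010)
go('bcr',roi(108,210,337,440)&(h>100)&(h<130)&(s>120),.010)
go('handle',roi(90,240,310,345)&(z>.092),.098)
g=(s<60)&(v>60)&(z>.07)&(z<.095)
for nm,r in(('g+',roi(55,100,295,355)),('g-',roi(215,262,295,355))):
    m=r&g; print(nm,m.sum(),z[m].max() if m.any() else 0); go(nm,m,.08) if m.sum()>10 else 0
go('rim',roi(0,320,150,500)&(s<70)&(v>60)&(z>.034)&(z<.05),.042)
E
python3 - <<'E'
import cv2
a=cv2.imread('pics/w3.png')[50:270,255:395];cv2.imwrite('pics/w3z.png',cv2.resize(a,(560,600),interpolation=cv2.INTER_CUBIC))
E
```

```text
ycr ((0.53, 0.0142), (0.0762, 0.0808), 73.97) (220, 116, 92, 86) z [0.0072 0.0086 0.0147]
bcr ((0.6326, -0.0148), (0.0769, 0.0801), 74.52) (340, 115, 91, 87) z [0.0072 0.0086 0.0146]
handle ((0.5814, 0.0005), (0.0498, 0.0117), 73.86) (317, 127, 18, 74) z [0.0971 0.0984 0.0997]
g+ 789 0.08308244081651261
g+ ((0.5996, 0.0631), (0.01, 0.0168), 74.09) (314, 61, 25, 16) z [0.0712 0.0782 0.082 ]
g- 671 0.08327808245067275
g- ((0.5632, -0.0623), (0.0104, 0.0171), 74.08) (314, 242, 23, 14) z [0.071  0.0777 0.0819]
rim ((0.7048, -0.0289), (0.2367, 0.0229), 78.13) (463, 0, 31, 289) z [0.0352 0.0417 0.0435]
```

View pics/w3z.png

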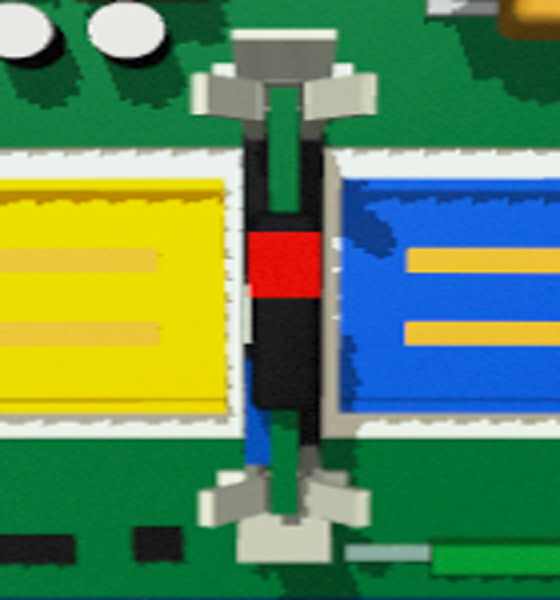

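Run:
```python
from h import *
to(.5814,.0004,.077,-16)
```

```text
t 22.07 p [ 0.5662 -0.0492  0.2068] yaw -15.94 tilt [0. 0.] w 0.092 F [-0.96 -1.12 -0.53]
tool cm [ 0.1  -5.19 12.98] rotz 0.001
```

Request:
step_arm --jaw '[0.5,0,0,0,0,0,0,0,0,0]' --translation '[[0.1,-1,0],[0,-2,0],[0,-1.6,0.5],[0,-0.6,1.5],[0,0,2.5],[0,0,2.5],[0,0,2.4],[0,0,1.8],[0,0,1.2],[0,0,0.6]]' --rotation '[[0,0,0],[0,0,0],[0,0,0],[0,0,0],[0,0,0],[0,0,0],[0,0,0],[0,0,0],[0,0,0],[0,0,0]]'

```text
time: 22.9
tool_pos: [0.5808, 0.001, 0.0751]
ee_rot: [[0.962, -0.274, -0.002], [-0.274, -0.962, 0.0], [-0.002, 0.0, -1.0]]
contact_force: [0.0, -0.6, 0.1]
gripper_width: 0.0461
```

Request:
step_arm --jaw '[0,-0.3,-0.5,-0.7,-0.9,-1,-1,-1,-1,-1]' --translation '[[0,0,0],[0,0,0],[0,0,0],[0,0,0],[0,0,0],[0,0,0],[0,0,0],[0,0,0],[0,0,0],[0,0,0]]' --rotation '[[0,0,0],[0,0,0],[0,0,0],[0,0,0],[0,0,0],[0,0,0],[0,0,0],[0,0,0],[0,0,0],[0,0,0]]' --grip_force 15

```text
time: 23.73
tool_pos: [0.5818, 0.0005, 0.0774]
ee_rot: [[0.962, -0.274, 0.001], [-0.274, -0.962, -0.0], [0.001, -0.0, -1.0]]
contact_force: [-0.5, 0.2, 4.7]
gripper_width: 0.0118
```

Run:
```python
from h import *
to(.5814,.0004,.077,-16)
```

```text
t 23.73 p [5.818e-01 5.000e-04 7.740e-02] yaw -15.93 tilt [ 0.0008 -0.    ] w 0.0118 F [-0.51  0.17  4.69]
tool cm [-0.04  0.02  0.04] rotz 0.001
```

Request:
step_arm --jaw '[-1,-1,-1,-1,-1,-1,-1,-1,-1,-1]' --translation '[[0,0,-0.2],[0,0,-0.5],[0,0,-1],[0,0,-1.5],[0,0,-1.8],[0,0,-1.8],[0,0,-1.8],[0,0,-1.8],[0,0,-1.2],[0,0,-0.6]]' --rotation '[[0,0,0],[0,0,0],[0,0,0],[0,0,0],[0,0,0],[0,0,0],[0,0,0],[0,0,0],[0,0,0],[0,0,0]]'

```text
time: 24.57
tool_pos: [0.5823, 0.0006, 0.2011]
ee_rot: [[0.962, -0.274, 0.003], [-0.274, -0.962, 0.0], [0.003, -0.001, -1.0]]
contact_force: [0.6, -0.2, -0.3]
gripper_width: 0.0118
```

```bash
python3 - <<'E'
from h import *
st()
im,d,c,s=snap('side','s3')
im=cv2.imread('pics/t2.png')[:,:,::-1].copy();d=None;c=camera_model('top');H=hsv(im);h,s,v=[H[...,i].astype(int) for i in range(3)]
# returns box: outer rim rays at z=.056 ; bright rim = top edges; use rim outer contour minus lower wall: fit from inner opening corners
red=(((h<6)|(h>174))&(s>150)&(v>60)).astype(np.uint8)
m=np.zeros_like(red);m[230:280,95:200]=red[230:280,95:200]
cn=max(cv2.findContours(m,cv2.RETR_EXTERNAL,cv2.CHAIN_APPROX_NONE)[0],key=cv2.contourArea)
print(cv2.approxPolyDP(cn,2.5,True).reshape(-1,2).tolist())
S,ds,cs=load('s3');H=hsv(S);h,s,v=[H[...,i].astype(int) for i in range(3)]
m=(((h<6)|(h>174))&(s>150)&(v>60)).astype(np.uint8);m[:,:140]=0;m[:300]=0;m[:,250:]=0
cn=max(cv2.findContours(m,cv2.RETR_EXTERNAL,cv2.CHAIN_APPROX_NONE)[0],key=cv2.contourArea)
print(cv2.approxPolyDP(cn,3,True).reshape(-1,2).tolist())
E
python3 - <<'E'
import cv2
a=cv2.imread('pics/s3.png')[290:480,110:350];cv2.imwrite('pics/s3z.png',cv2.resize(a,None,fx=3,fy=3,interpolation=cv2.INTER_CUBIC))
E
```

```text
t 24.57 p [0.5823 0.0006 0.2011] yaw -15.93 tilt [0.0028 0.    ] w 0.0118 F [ 0.64 -0.17 -0.26]
[[192, 247], [184, 240], [105, 242], [103, 266], [191, 266]]
[[241, 317], [217, 308], [146, 373], [152, 399], [176, 413], [244, 345]]
```

View pics/s3.png

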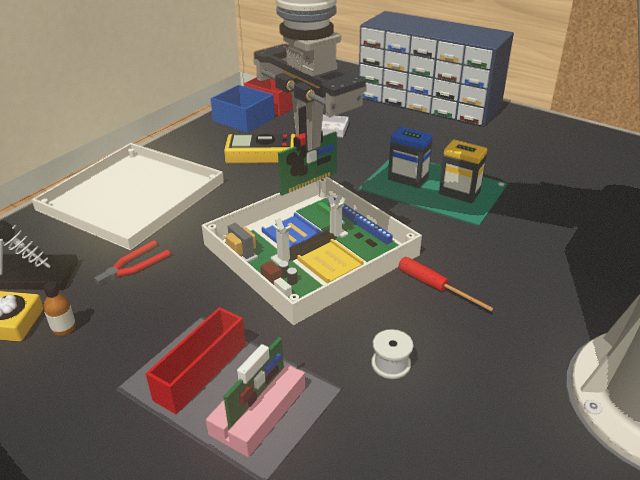

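View pics/s3z.png

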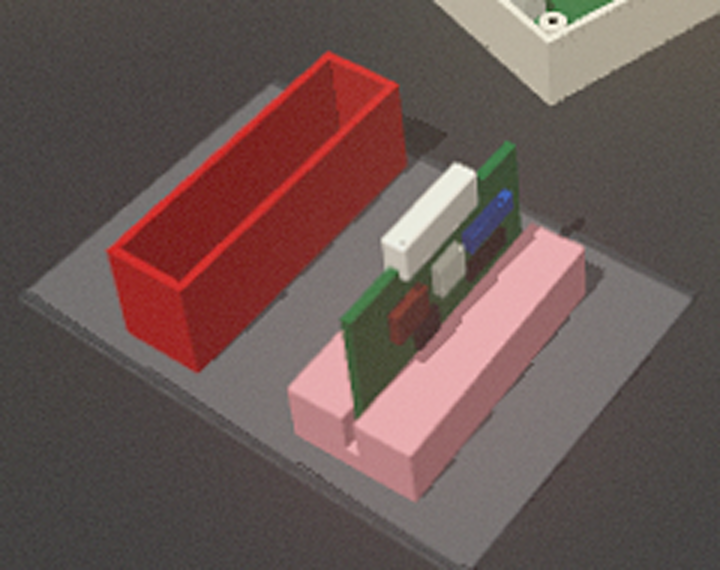

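The card hangs straight below the gripper at (310,165), and both batteries stand on the mat. Now to triangulate the box rim corners across the two views.

Run:
```python
from h import *
ct=camera_model('top');cs=camera_model('side')
T=[(103.75,243),(186.2,241),(104.2,266.8),(187,264.5)];S=[(146.7,374),(220,307.7),(170.7,386),(242.7,319)]
P=[]
for a,b in zip(T,S):
    p,e=tri(ct,a,cs,b);P.append(p);print(p.round(4),round(e,4))
P=np.array(P);print('mean',P.mean(0).round(4))
y=(P[0]-P[1]+P[2]-P[3])/2;print('len',np.linalg.norm(y),'ang x',np.degrees(np.arctan2(y[1],y[0]))-90,'wid',np.linalg.norm((P[0]-P[2]+P[1]-P[3])/2))
for c,q in((ct,T),(cs,S)): print('plane .056',plane(c,q,.056).mean(0).round(4))
# spare handle top corners: top zoom (75,383),(198,378),(75,412),(203,407)
q=np.array([(76,383),(198,379),(77,412),(201,406)])/4+[95,215];print('spare top',plane(ct,q,.101).mean(0).round(4),plane(ct,q,.101).round(4).tolist())
q=np.array([(455,164),(478,174),(383,238),(407,248)])/3+[110,290];print('spare side',plane(cs,q,.101).mean(0).round(4),plane(cs,q,.101).round(4).tolist())
to(.54,.309,.2,3.)
```

```text
[0.5573 0.3874 0.0529] 0.0034
[0.5644 0.241  0.0524] 0.0011
[0.5157 0.3837 0.0544] 0.0008
[0.5235 0.2383 0.0505] 0.0005
mean [0.5402 0.3126 0.0526]
len 0.14606334406362834 ang x 2.9174701643626264 wid 0.04132538110524246
plane .056 [0.5403 0.3119 0.056 ]
plane .056 [0.5369 0.3147 0.056 ]
spare top [0.4343 0.3169 0.101 ] [[0.4386, 0.3432, 0.101], [0.4414, 0.2922, 0.101], [0.4267, 0.3419, 0.101], [0.4303, 0.2903, 0.101]]
spare side [0.4306 0.3203 0.101 ] [[0.4372, 0.2975, 0.101], [0.4261, 0.2965, 0.101], [0.4349, 0.3444, 0.101], [0.424, 0.3429, 0.101]]
t 24.62 p [5.825e-01 5.000e-04 2.013e-01] yaw -15.93 tilt [ 0.0031 -0.    ] w 0.0117 F [0.78 0.25 0.07]
tool cm [-12.55 -28.5    0.11] rotz -0.33
```

Request:
step_arm --jaw '[-1,-1,-1,-1,-1,-1,-1,-1,-1,-1]' --translation '[[-0.4,-0.9,0],[-1,-2,0],[-1.1,-2.4,0],[-1.1,-2.4,0],[-1.1,-2.4,0],[-1.1,-2.4,0],[-1.1,-2.4,0],[-1.1,-2.4,0],[-1.1,-2.4,0],[-1.1,-2.4,0]]' --rotation '[[0,0,0],[0,0,-0.03],[0,0,-0.05],[0,0,-0.05],[0,0,-0.05],[0,0,-0.05],[0,0,-0.05],[0,0,-0.05],[0,0,0],[0,0,0]]'

```text
time: 25.45
tool_pos: [0.502, 0.2308, 0.1973]
ee_rot: [[0.999, 0.052, -0.002], [0.052, -0.999, -0.001], [-0.002, 0.001, -1.0]]
contact_force: [-0.2, -0.1, -1.2]
gripper_width: 0.0119
```

Request:
step_arm --jaw '[-1,-1,-1,-1,-1,-1,-1,-1,-1,-1]' --translation '[[0,-1,0],[0,0,0],[0,0,0],[0,0,0],[0,0,0],[0,0,0],[0,0,0],[0,0,0],[0,0,0],[0,0,0]]' --rotation '[[0,0,0],[0,0,0],[0,0,0],[0,0,0],[0,0,0],[0,0,0],[0,0,0],[0,0,0],[0,0,0],[0,0,0]]'

```text
time: 26.28
tool_pos: [0.5034, 0.2393, 0.1988]
ee_rot: [[0.999, 0.052, 0.0], [0.052, -0.999, 0.0], [0.0, -0.0, -1.0]]
contact_force: [-0.4, 0.0, -1.2]
gripper_width: 0.012
```

Run:
```python
from h import *
im,d,c,s=snap('wrist','w4');to(.54,.313,.2,2.9)
```

```text
t 26.33 p [0.5034 0.2394 0.1988] yaw 2.97 tilt [0.0001 0.    ] w 0.0119 F [-0.24 -0.23 -2.  ]
tool cm [ 4.04 -7.16 -0.12] rotz 0.001
```

View pics/w4.png

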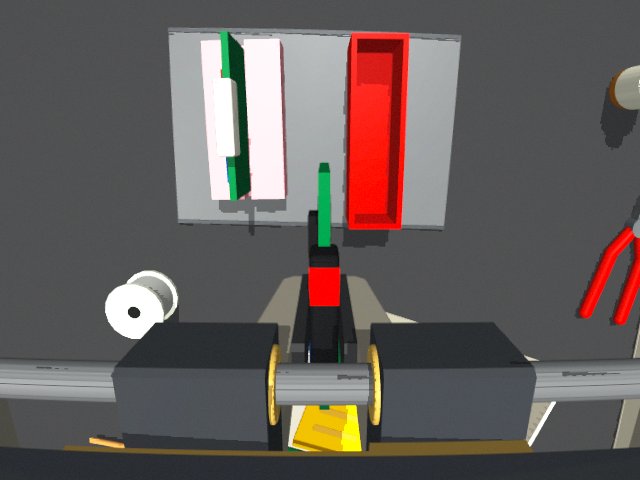

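Box in clear view at (377,130); spare handle at (228,117).

Run:
```python
from h import *
im,d,c=load('w4');H=hsv(im);h,s,v=[H[...,i].astype(int) for i in range(3)]
V,U=np.mgrid[:480,:640];o,dd,_=rays(c,np.c_[U.ravel(),V.ravel()]);X=(o+dd*d.ravel()[:,None]).reshape(480,640,3);z=X[...,2]
def go(nm,m,b,zz):
    q=np.zeros_like(m);q[b[0]:b[1],b[2]:b[3]]=m[b[0]:b[1],b[2]:b[3]]
    m=cv2.morphologyEx(q.astype(np.uint8),cv2.MORPH_CLOSE,np.ones((3,3)))
    cn=max(cv2.findContours(m,cv2.RETR_EXTERNAL,cv2.CHAIN_APPROX_NONE)[0],key=cv2.contourArea)
    p=plane(c,cn,zz)[:,:2];print(nm,rect(p),cv2.boundingRect(cn),'z',np.percentile(z[m>0],[5,50,95]).round(4))
red=((h<6)|(h>174))&(s>150)
go('boxrim',red&(z>.05),(25,240,335,420),.056)
go('pink',(z>.025)&(z<.04)&(v>100),(30,210,190,300),.033)
go('white',(z>.094)&(v>120)&(s<60),(60,170,200,250),.101)
go('greentop',(z>.082)&(h>50)&(h<90)&(s>100),(25,210,200,260),.097)
go('held handle',(z>.18),(240,310,300,345),.22)
```

```text
boxrim ((0.5391, 0.3134), (0.0444, 0.1456), 2.82) (346, 33, 64, 196) z [0.0516 0.0563 0.0577]
pink ((0.4508, 0.3198), (0.0299, 0.1259), 3.6) (243, 39, 42, 160) z [0.032  0.0334 0.0347]
white ((0.4344, 0.3185), (0.0137, 0.0492), 3.42) (213, 78, 24, 79) z [0.0972 0.1012 0.1025]
greentop ((0.4343, 0.3582), (0.0063, 0.028), 3.36) (220, 31, 12, 47) z [0.0833 0.0873 0.0887]
held handle ((0.5016, 0.2559), (0.0178, 0.0288), 3.0) (300, 240, 45, 70) z [0.203  0.2199 0.229 ]
```

Request:
step_arm --jaw '[-1,-1,-1,-1,-1,-1,-1,-1,-1,-1]' --translation '[[0.45,-0.9,0],[1,-1.8,0],[1.1,-2,0],[0.9,-1.7,0],[0.45,-0.8,0],[0.05,0,0],[0,0,0],[0,0,0],[0,0,0],[0,0,0]]' --rotation '[[0,0,0],[0,0,0],[0,0,0],[0,0,0],[0,0,0],[0,0,0],[0,0,0],[0,0,0],[0,0,0],[0,0,0]]'

```text
time: 27.17
tool_pos: [0.5388, 0.3127, 0.1989]
ee_rot: [[0.999, 0.051, -0.0], [0.051, -0.999, -0.0], [-0.0, 0.0, -1.0]]
contact_force: [-0.1, -0.1, -0.2]
gripper_width: 0.0118
```

Run:
```python
from h import *
to(.5391,.3134,.0754,2.9)
```

```text
t 27.17 p [0.5388 0.3127 0.1989] yaw 2.94 tilt [-0.0001 -0.0001] w 0.0118 F [-0.06 -0.12 -0.21]
tool cm [ 0.04 -0.07 12.35] rotz 0.001
```

Request:
step_arm --jaw '[-1,-1,-1,-1,-1,-1,-1,-1,-1,-1]' --translation '[[0,0,0.5],[0,0,1.2],[0,0,2],[0,0,2],[0,0,2],[0,0,1.6],[0,0,1.2],[0,0,0.8],[0,0,0.5],[0,0,0.2]]' --rotation '[[0,0,0],[0,0,0],[0,0,0],[0,0,0],[0,0,0],[0,0,0],[0,0,0],[0,0,0],[0,0,0],[0,0,0]]'

```text
time: 28.0
tool_pos: [0.5388, 0.3133, 0.0781]
ee_rot: [[0.999, 0.052, -0.001], [0.052, -0.999, -0.0], [-0.001, 0.0, -1.0]]
contact_force: [0.2, 0.6, -0.9]
gripper_width: 0.0117
```

Request:
step_arm --jaw '[-1,-1,-1,-1,-1,-1,-1,-1,-1,-1]' --translation '[[0,0,0.1],[0,0,0.1],[0,0,0.1],[0,0,0.05],[0,0,0],[0,0,0],[0,0,0],[0,0,0],[0,0,0],[0,0,0]]' --rotation '[[0,0,0],[0,0,0],[0,0,0],[0,0,0],[0,0,0],[0,0,0],[0,0,0],[0,0,0],[0,0,0],[0,0,0]]'

```text
time: 28.83
tool_pos: [0.539, 0.3135, 0.0753]
ee_rot: [[0.999, 0.052, 0.0], [0.052, -0.999, 0.0], [0.0, -0.0, -1.0]]
contact_force: [-0.9, 0.3, -0.9]
gripper_width: 0.0117
```

Request:
step_arm --jaw '[-1,-1,-1,-1,-1,-1,-1,-1,-1,-1]' --translation '[[0,0,0.05],[0,0,0.05],[0,0,0.04],[0,0,0],[0,0,0],[0,0,0],[0,0,0],[0,0,0],[0,0,0],[0,0,0]]' --rotation '[[0,0,0],[0,0,0],[0,0,0],[0,0,0],[0,0,0],[0,0,0],[0,0,0],[0,0,0],[0,0,0],[0,0,0]]'

```text
time: 29.67
tool_pos: [0.5392, 0.3135, 0.0744]
ee_rot: [[0.999, 0.052, 0.0], [0.052, -0.999, 0.0], [0.0, -0.0, -1.0]]
contact_force: [-0.7, -0.9, 5.8]
gripper_width: 0.0119
```

Request:
step_arm --jaw '[-0.5,0,0.5,1,1,1,1,1,1,1]' --translation '[[0,0,0],[0,0,0],[0,0,0],[0,0,0],[0,0,0],[0,0,0],[0,0,0],[0,0,-1],[0,0,-2],[0,0,-3]]' --rotation '[[0,0,0],[0,0,0],[0,0,0],[0,0,0],[0,0,0],[0,0,0],[0,0,0],[0,0,0],[0,0,0],[0,0,0]]'

```text
time: 30.5
tool_pos: [0.5375, 0.3126, 0.1328]
ee_rot: [[0.999, 0.052, -0.004], [0.052, -0.999, -0.002], [-0.004, 0.002, -1.0]]
contact_force: [0.2, 0.3, -0.2]
gripper_width: 0.0762
```

Request:
step_arm --jaw '[1,1,1,1,1,1,1,1,1,1]' --translation '[[0,0,-3],[0,0,-2.5],[0,0,-1],[0,0,0],[-1,1.5,0],[-2,1.5,0],[-2.5,1.5,0],[-2.5,1,0],[-1.5,0,0],[-1,0,0]]' --rotation '[[0,0,0],[0,0,0],[0,0,0],[0,0,0],[0,0,0],[0,0,0],[0,0,0],[0,0,0],[0,0,0],[0,0,0]]'

```text
time: 31.33
tool_pos: [0.4345, 0.2518, 0.1973]
ee_rot: [[0.999, 0.051, -0.003], [0.051, -0.999, -0.001], [-0.003, 0.001, -1.0]]
contact_force: [0.3, -0.0, 0.3]
gripper_width: 0.0919
```

Run:
```python
from h import *
im,d,c,s=snap('wrist','w5');st(s)
H=hsv(im);h,s,v=[H[...,i].astype(int) for i in range(3)]
V,U=np.mgrid[:480,:640];o,dd,_=rays(c,np.c_[U.ravel(),V.ravel()]);X=(o+dd*d.ravel()[:,None]).reshape(480,640,3);z=X[...,2]
m=(z>.09)&(v>120)&(s<60)&(X[...,0]<.48)&(X[...,0]>.39)&(X[...,1]>.27)&(X[...,1]<.38)&(z<.11)
p=X[m];print(m.sum(),p.mean(0),rect(plane(c,np.argwhere(m)[:,::-1],.101)[:,:2]),np.percentile(p[:,2],[5,50,95]))
```

```text
t 31.33 p [0.4345 0.2518 0.1973] yaw 2.95 tilt [-0.0028 -0.0015] w 0.0919 F [ 0.28 -0.03  0.35]
1396 [0.43349033 0.31899128 0.10124845] ((0.4332, 0.3186), (0.0117, 0.0491), 3.38) [0.09988455 0.10123892 0.10257303]
```

View pics/w5.png

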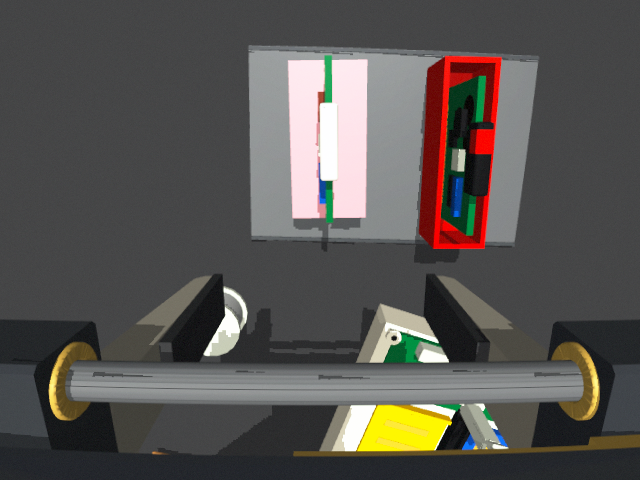

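The failed card stands in the box leaning on its wall at (470,150). The spare handle is at (328,140). Picking up the spare.

Run:
```python
from h import *
to(.4333,.3187,.080,3.4)
```

```text
t 31.38 p [0.4338 0.2521 0.1975] yaw 2.97 tilt [-0.0032 -0.0014] w 0.0915 F [-1.47 -0.18 -0.15]
tool cm [ 0.34 -6.67 11.74] rotz -0.007
```

Request:
step_arm --jaw '[0.5,0,0,0,0,0,0,0,0,0]' --translation '[[0,-1,0],[0,-2,0],[0,-2,0.5],[0,-1.2,1],[0,-0.47,1.5],[0,0,1.5],[0,0,1],[0,0,0.5],[0,0,0],[0,0,0]]' --rotation '[[0,0,-0.007],[0,0,0],[0,0,0],[0,0,0],[0,0,0],[0,0,0],[0,0,0],[0,0,0],[0,0,0],[0,0,0]]'

```text
time: 32.22
tool_pos: [0.4334, 0.3197, 0.1387]
ee_rot: [[0.998, 0.059, -0.0], [0.059, -0.998, -0.0], [-0.0, 0.0, -1.0]]
contact_force: [0.4, 0.6, -0.1]
gripper_width: 0.046
```

Run:
```python
from h import *
to(.4333,.3187,.080,3.4)
```

```text
t 32.22 p [0.4334 0.3197 0.1387] yaw 3.37 tilt [-0.0003 -0.0002] w 0.046 F [ 0.35  0.56 -0.06]
tool cm [-0.01  0.1   5.87] rotz -0.0
```

Request:
step_arm --jaw '[0,0,0,0,0,0,0,0,0,0]' --translation '[[0,0.1,0.5],[0,0,1],[0,0,1.2],[0,0,1.2],[0,0,1],[0,0,0.6],[0,0,0.37],[0,0,0],[0,0,0],[0,0,0]]' --rotation '[[0,0,0],[0,0,0],[0,0,0],[0,0,0],[0,0,0],[0,0,0],[0,0,0],[0,0,0],[0,0,0],[0,0,0]]'

```text
time: 33.05
tool_pos: [0.4336, 0.3189, 0.0807]
ee_rot: [[0.998, 0.059, 0.001], [0.059, -0.998, 0.001], [0.001, -0.0, -1.0]]
contact_force: [-0.3, -0.1, -0.1]
gripper_width: 0.0461
```

Request:
step_arm --jaw '[0,-0.3,-0.5,-0.7,-0.9,-1,-1,-1,-1,-1]' --translation '[[0,0,0],[0,0,0],[0,0,0],[0,0,0],[0,0,0],[0,0,0],[0,0,0],[0,0,0],[0,0,0],[0,0,0]]' --rotation '[[0,0,0],[0,0,0],[0,0,0],[0,0,0],[0,0,0],[0,0,0],[0,0,0],[0,0,0],[0,0,0],[0,0,0]]' --grip_force 15

```text
time: 33.88
tool_pos: [0.4333, 0.3187, 0.0802]
ee_rot: [[0.998, 0.059, 0.0], [0.059, -0.998, 0.0], [0.0, -0.0, -1.0]]
contact_force: [0.6, -1.1, 0.4]
gripper_width: 0.0121
```

Request:
step_arm --jaw '[-1,-1,-1,-1,-1,-1,-1,-1,-1,-1]' --translation '[[0,0,-0.2],[0,0,-0.5],[0,0,-1],[0,0,-1.5],[0,0,-1.8],[0,0,-1.8],[0,0,-1.8],[0,0,-1.8],[0,0,-1.2],[0,0,-0.6]]' --rotation '[[0,0,0],[0,0,0],[0,0,0],[0,0,0],[0,0,0],[0,0,0],[0,0,0],[0,0,0],[0,0,0],[0,0,0]]'

```text
time: 34.72
tool_pos: [0.4337, 0.3192, 0.2049]
ee_rot: [[0.998, 0.059, 0.002], [0.059, -0.998, 0.002], [0.002, -0.002, -1.0]]
contact_force: [0.5, 0.4, -0.8]
gripper_width: 0.0119
```

Run:
```python
from h import *
to(.5814,.0004,.2,-16)
```

```text
t 34.72 p [0.4337 0.3192 0.2049] yaw 3.37 tilt [0.002  0.0018] w 0.0119 F [ 0.55  0.42 -0.83]
tool cm [12.87 32.69  0.46] rotz 0.338
```

Request:
step_arm --jaw '[-1,-1,-1,-1,-1,-1,-1,-1,-1,-1]' --translation '[[0.3,0.8,0],[0.8,2,0],[1,2.6,0],[1,2.6,0],[1,2.6,0],[1,2.6,0],[1,2.6,0],[1,2.6,0],[1,2.6,0],[1,2.6,0]]' --rotation '[[0,0,0],[0,0,0],[0,0,0],[0,0,0],[0,0,0],[0,0,0],[0,0,0],[0,0,0],[0,0,0],[0,0,0]]'

```text
time: 35.55
tool_pos: [0.5376, 0.0864, 0.2013]
ee_rot: [[0.998, 0.059, -0.002], [0.059, -0.998, -0.0], [-0.002, 0.0, -1.0]]
contact_force: [0.4, 0.1, -0.9]
gripper_width: 0.0117
```

Request:
step_arm --jaw '[-1,-1,-1,-1,-1,-1,-1,-1,-1,-1]' --translation '[[1,2.6,0],[1,2.4,0.1],[0.9,2.4,0.1],[0.6,1.2,0.1],[0.27,0.5,0],[0,0,0],[0,0,0],[0,0,0],[0,0,0],[0,0,0]]' --rotation '[[0,0,0],[0,0,0],[0,0,0],[0,0,0.04],[0,0,0.07],[0,0,0.08],[0,0,0.08],[0,0,0.05],[0,0,0.018],[0,0,0]]'

```text
time: 36.38
tool_pos: [0.5803, -0.0002, 0.1987]
ee_rot: [[0.961, -0.276, -0.001], [-0.276, -0.961, 0.0], [-0.001, 0.0, -1.0]]
contact_force: [0.2, -0.1, -0.2]
gripper_width: 0.0115
```

Run:
```python
from h import *
to(.5814,.0004,.18,-16)
snap('wrist','w6');snap('side','s6')
```

```text
t 36.38 p [ 5.803e-01 -2.000e-04  1.987e-01] yaw -16.05 tilt [-0.0011  0.0001] w 0.0115 F [ 0.18 -0.09 -0.16]
tool cm [ 0.09 -0.09  1.87] rotz -0.001
```

View pics/w6.png

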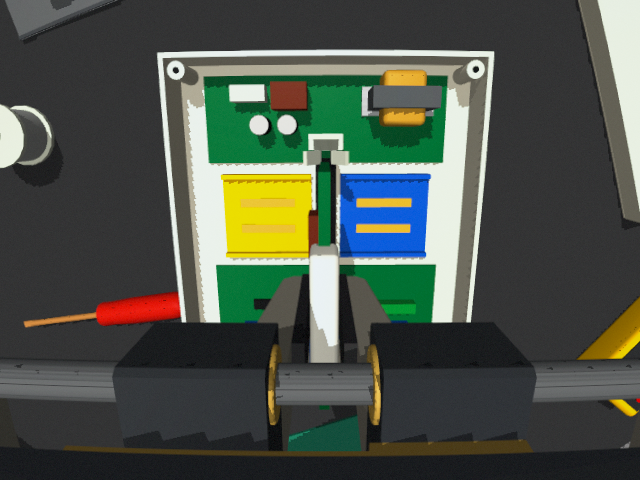

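View pics/s6.png

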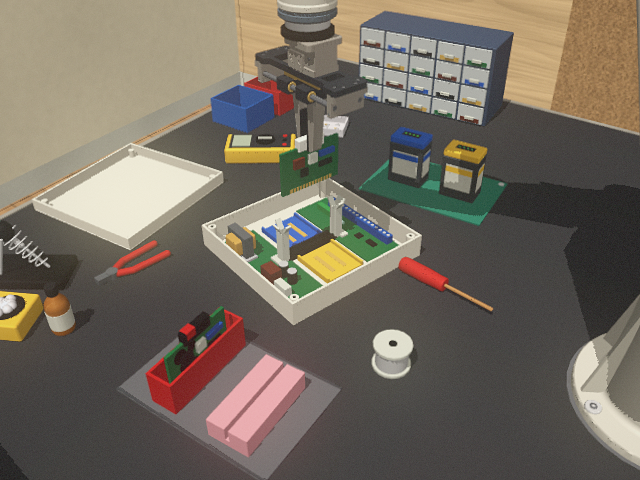

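The card hangs over the guides, its top edge in line with the guide at (326,150). Lowering in stages.

Request:
step_arm --jaw '[-1,-1,-1,-1,-1,-1,-1,-1,-1,-1]' --translation '[[0.1,-0.06,0.2],[0,0,0.5],[0,0,0.8],[0,0,0.8],[0,0,0.8],[0,0,0.6],[0,0,0.3],[0,0,0],[0,0,0],[0,0,0]]' --rotation '[[0,0,0],[0,0,0],[0,0,0],[0,0,0],[0,0,0],[0,0,0],[0,0,0],[0,0,0],[0,0,0],[0,0,0]]'

```text
time: 37.32
tool_pos: [0.5822, 0.0, 0.1595]
ee_rot: [[0.961, -0.275, 0.001], [-0.275, -0.961, -0.0], [0.0, -0.0, -1.0]]
contact_force: [-0.5, -0.2, -0.9]
gripper_width: 0.0118
```

Run:
```python
from h import *
to(.5816,.0004,.0772,-16)
snap('wrist','w7')
a=cv2.imread('pics/w7.png')[100:300,220:440];cv2.imwrite('pics/w7z.png',cv2.resize(a,None,fx=3,fy=3,interpolation=cv2.INTER_CUBIC))
```

```text
t 37.32 p [0.5822 0.     0.1595] yaw -15.98 tilt [ 0.0005 -0.    ] w 0.0118 F [-0.46 -0.16 -0.9 ]
tool cm [-0.07 -0.02  8.23] rotz 0.0
```

View pics/w7z.png

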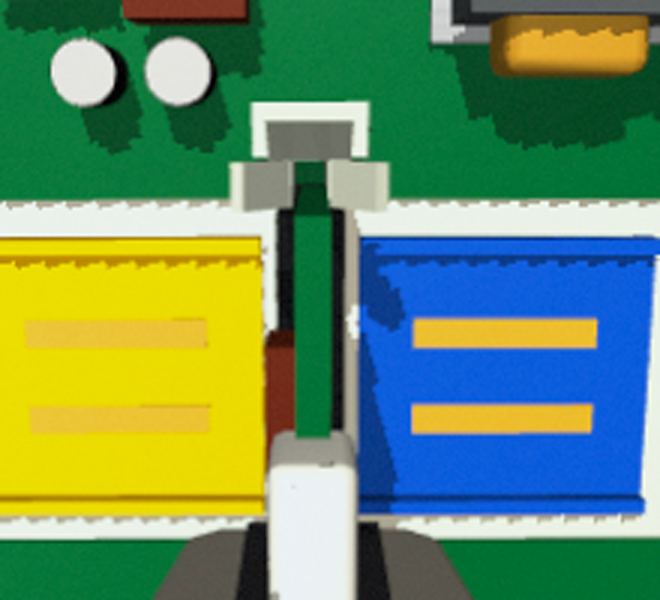

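Card edge lies in the middle of the guide slot at (312,190 in the enlargement). Continuing.

Request:
step_arm --jaw '[-1,-1,-1,-1,-1,-1,-1,-1,-1,-1]' --translation '[[-0.05,-0.02,0.2],[0,0,0.4],[0,0,0.5],[0,0,0.5],[0,0,0.5],[0,0,0.5],[0,0,0.5],[0,0,0.5],[0,0,0.3],[0,0,0.1]]' --rotation '[[0,0,0],[0,0,0],[0,0,0],[0,0,0],[0,0,0],[0,0,0],[0,0,0],[0,0,0],[0,0,0],[0,0,0]]'

```text
time: 38.2
tool_pos: [0.5811, 0.0003, 0.1184]
ee_rot: [[0.961, -0.275, -0.001], [-0.275, -0.961, -0.0], [-0.001, 0.0, -1.0]]
contact_force: [-0.2, 0.2, -0.6]
gripper_width: 0.0122
```

Request:
step_arm --jaw '[-1,-1,-1,-1,-1,-1,-1,-1,-1,-1]' --translation '[[0,0,0.2],[0,0,0.4],[0,0,0.5],[0,0,0.5],[0,0,0.5],[0,0,0.5],[0,0,0.5],[0,0,0.3],[0,0,0.2],[0,0,0.1]]' --rotation '[[0,0,0],[0,0,0],[0,0,0],[0,0,0],[0,0,0],[0,0,0],[0,0,0],[0,0,0],[0,0,0],[0,0,0]]'

```text
time: 39.03
tool_pos: [0.5813, 0.0003, 0.0818]
ee_rot: [[0.961, -0.275, -0.0], [-0.275, -0.961, -0.0], [-0.0, 0.0, -1.0]]
contact_force: [-0.8, -0.9, -1.4]
gripper_width: 0.0119
```

Request:
step_arm --jaw '[-1,-1,-1,-1,-1,-1,-1,-1,-1,-1]' --translation '[[0,0,0.1],[0,0,0.1],[0,0,0.1],[0,0,0.05],[0,0,0.05],[0,0,0],[0,0,0],[0,0,0],[0,0,0],[0,0,0]]' --rotation '[[0,0,0],[0,0,0],[0,0,0],[0,0,0],[0,0,0],[0,0,0],[0,0,0],[0,0,0],[0,0,0],[0,0,0]]'

```text
time: 39.87
tool_pos: [0.5815, 0.0003, 0.0782]
ee_rot: [[0.961, -0.275, 0.0], [-0.275, -0.961, 0.0], [0.0, -0.0, -1.0]]
contact_force: [0.4, -1.0, -1.0]
gripper_width: 0.0121
```

Request:
step_arm --jaw '[-1,-1,-1,-1,-1,-1,-1,-1,-1,-1]' --translation '[[0,0,0.05],[0,0,0.05],[0,0,0.05],[0,0,0],[0,0,0],[0,0,0],[0,0,0],[0,0,0],[0,0,0],[0,0,0]]' --rotation '[[0,0,0],[0,0,0],[0,0,0],[0,0,0],[0,0,0],[0,0,0],[0,0,0],[0,0,0],[0,0,0],[0,0,0]]'

```text
time: 40.7
tool_pos: [0.5817, 0.0003, 0.0772]
ee_rot: [[0.961, -0.275, 0.001], [-0.275, -0.961, -0.0], [0.001, -0.0, -1.0]]
contact_force: [-0.9, 0.2, 5.1]
gripper_width: 0.0117
```

Seated at the expected height, with +5 N. Releasing and going up.

Request:
step_arm --jaw '[-0.6,-0.3,0,0,0,0,0,0,0,0]' --translation '[[0,0,0],[0,0,0],[0,0,0],[0,0,0],[0,0,0],[0,0,-1],[0,0,-2],[0,0,-3],[0,0,-3],[0,0,-2]]' --rotation '[[0,0,0],[0,0,0],[0,0,0],[0,0,0],[0,0,0],[0,0,0],[0,0,0],[0,0,0],[0,0,0],[0,0,0]]'

```text
time: 41.53
tool_pos: [0.5823, 0.0003, 0.1901]
ee_rot: [[0.961, -0.275, 0.003], [-0.275, -0.961, 0.0], [0.003, -0.001, -1.0]]
contact_force: [0.3, -0.3, 0.7]
gripper_width: 0.0459
```

Request:
step_arm --jaw '[0,0,0.5,1,1,1,1,1,1,1]' --translation '[[0,0,-1],[0,0,-0.5],[0,1,0],[0,2,0],[0,2,0],[0,2,0],[0,1,0],[0,0,0],[0,0,0],[0,0,0]]' --rotation '[[0,0,0],[0,0,0],[0,0,0],[0,0,0],[0,0,0],[0,0,0],[0,0,0],[0,0,0],[0,0,0],[0,0,0]]'

```text
time: 42.37
tool_pos: [0.5594, -0.0761, 0.2012]
ee_rot: [[0.961, -0.276, -0.001], [-0.276, -0.961, 0.0], [-0.001, -0.0, -1.0]]
contact_force: [0.2, -0.3, 0.1]
gripper_width: 0.0918
```

Run:
```python
from h import *
im,d,c,s=snap('wrist','w8');st(s)
H=hsv(im);h,s,v=[H[...,i].astype(int) for i in range(3)]
V,U=np.mgrid[:480,:640];o,dd,_=rays(c,np.c_[U.ravel(),V.ravel()]);X=(o+dd*d.ravel()[:,None]).reshape(480,640,3);z=X[...,2]
m=(z>.09)&(z<.105)&(v>80)&(np.hypot(X[...,0]-.5814,X[...,1])<.035)
print(m.sum(),rect(plane(c,np.argwhere(m)[:,::-1],.098)[:,:2]),np.percentile(z[m],[5,50,95]))
a=cv2.imread('pics/w8.png')[50:270,255:395];cv2.imwrite('pics/w8z.png',cv2.resize(a,(560,600),interpolation=cv2.INTER_CUBIC))
```

```text
t 42.37 p [ 0.5594 -0.0761  0.2012] yaw -16.0 tilt [-0.0007  0.0005] w 0.0918 F [ 0.22 -0.28  0.13]
1390 ((0.5811, 0.0003), (0.0488, 0.0118), 74.3) [0.0967372  0.09824555 0.09944106]
```

View pics/w8z.png

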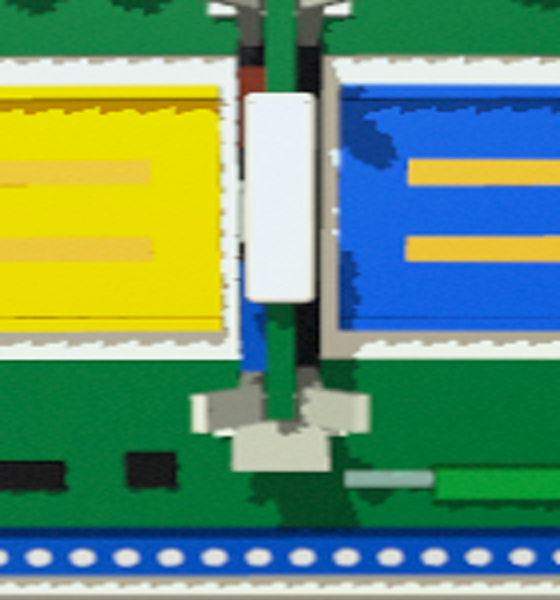

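Spare's handle sits at (0.5811, 0.0003), top z 0.098 — home. Now fetching the batteries.

Run:
```python
from h import *
to(.47,-.305,.21,-85.9)
```

```text
t 42.42 p [ 0.5595 -0.0759  0.2013] yaw -15.96 tilt [-0.0004  0.0004] w 0.092 F [ 0.37 -0.09 -0.15]
tool cm [-2.31 24.49 -0.87] rotz 1.221
```

Request:
step_arm --jaw '[1,1,1,1,1,1,1,1,1,1]' --translation '[[0,1,-0.1],[-0.2,2.5,-0.1],[-0.3,2.8,-0.1],[-0.3,2.8,-0.1],[-0.3,2.8,-0.1],[-0.3,2.8,-0.1],[-0.3,2.8,-0.1],[-0.3,2.8,-0.1],[-0.3,2.8,-0.1],[0,1.4,0]]' --rotation '[[0,0,0],[0,0,0],[0,0,0],[0,0,0],[0,0,0],[0,0,0],[0,0,0],[0,0,0],[0,0,0],[0,0,0]]'

```text
time: 43.25
tool_pos: [0.4687, -0.3081, 0.211]
ee_rot: [[0.961, -0.276, 0.0], [-0.276, -0.961, -0.001], [0.0, 0.001, -1.0]]
contact_force: [0.3, 0.2, -0.3]
gripper_width: 0.0917
```

Request:
step_arm --jaw '[1,1,1,1,1,1,1,1,1,1]' --translation '[[0,0,0],[0,0,0],[0,0,0],[0,0,0],[0,0,0],[0,0,0],[0,0,0],[0,0,0],[0,0,0],[0,0,0]]' --rotation '[[0,0,0.12],[0,0,0.12],[0,0,0.12],[0,0,0.12],[0,0,0.12],[0,0,0.12],[0,0,0.12],[0,0,0.12],[0,0,0.12],[0,0,0.12]]'

```text
time: 44.08
tool_pos: [0.4701, -0.3054, 0.2107]
ee_rot: [[0.086, -0.996, 0.0], [-0.996, -0.086, 0.0], [-0.0, -0.0, -1.0]]
contact_force: [-0.3, 0.5, 0.7]
gripper_width: 0.0917
```

Request:
step_arm --jaw '[1,1,1,1,1,1,1,1,1,1]' --translation '[[0,0,0],[0,0,0],[0,0,0],[0,0,0],[0,0,0],[0,0,0],[0,0,0],[0,0,0],[0,0,0],[0,0,0]]' --rotation '[[0,0,0.02],[0,0,0],[0,0,0],[0,0,0],[0,0,0],[0,0,0],[0,0,0],[0,0,0],[0,0,0],[0,0,0]]'

```text
time: 44.92
tool_pos: [0.4699, -0.3058, 0.2107]
ee_rot: [[0.072, -0.997, 0.0], [-0.997, -0.072, -0.0], [0.0, -0.0, -1.0]]
contact_force: [-1.4, 0.5, -0.2]
gripper_width: 0.0923
```

Run:
```python
from h import *
im,d,c,s=snap('wrist','w9');st(s)
V,U=np.mgrid[:480,:640];o,dd,_=rays(c,np.c_[U.ravel(),V.ravel()]);X=(o+dd*d.ravel()[:,None]).reshape(480,640,3);z=X[...,2]
H=hsv(im);h,s,v=[H[...,i].astype(int) for i in range(3)]
for nm,x0 in (('blu',.5565),('yel',.447)):
    m=(z>.097)&(z<.108)&(abs(X[...,0]-x0)<.05)&(abs(X[...,1]+.308)<.04)
    if m.sum()>50: print(nm,m.sum(),rect(plane(c,np.argwhere(m)[:,::-1],.103)[:,:2]),np.percentile(z[m],[5,50,95]).round(4))
```

```text
t 44.92 p [ 0.4699 -0.3058  0.2107] yaw -85.88 tilt [ 0. -0.] w 0.0923 F [-1.4   0.46 -0.21]
blu 7550 ((0.5558, -0.3023), (0.0692, 0.0477), 4.16) [0.1018 0.1034 0.1047]
yel 5886 ((0.4473, -0.3113), (0.0701, 0.0477), 4.31) [0.1019 0.1035 0.1047]
```

View pics/w9.png

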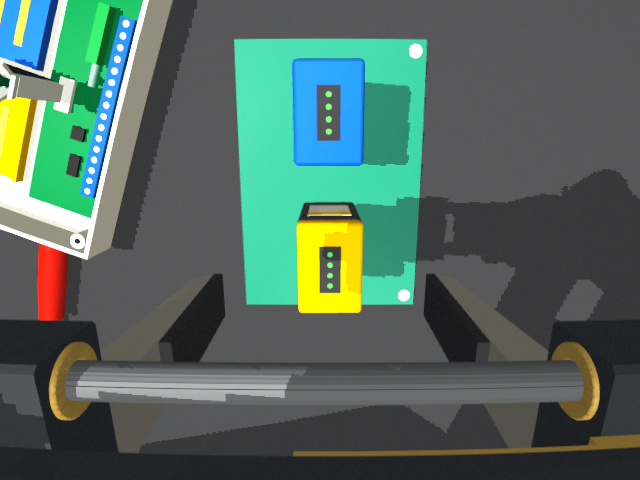

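Both batteries stand at blue (328,110) and yellow (330,265), tops at z 0.1034. Blue first.

Run:
```python
from h import *
to(.556,-.3026,.0672,-85.85)
```

```text
t 44.97 p [ 0.4699 -0.3058  0.2107] yaw -85.88 tilt [ 0. -0.] w 0.092 F [-1.24 -0.33  0.05]
tool cm [ 0.3  -8.61 14.35] rotz -0.001
```

Request:
step_arm --jaw '[1,1,1,1,1,1,1,1,1,1]' --translation '[[0.1,-1.5,0],[0.1,-2.8,0],[0.1,-2.8,1],[0,-1.5,2],[0,0,2.5],[0,0,2.5],[0,0,2.4],[0,0,2],[0,0,1.4],[0,0,0.55]]' --rotation '[[0,0,0],[0,0,0],[0,0,0],[0,0,0],[0,0,0],[0,0,0],[0,0,0],[0,0,0],[0,0,0],[0,0,0]]'

```text
time: 45.8
tool_pos: [0.5545, -0.3018, 0.0647]
ee_rot: [[0.072, -0.997, -0.003], [-0.997, -0.072, 0.002], [-0.002, 0.003, -1.0]]
contact_force: [-0.3, 0.8, 0.4]
gripper_width: 0.0917
```

Request:
step_arm --jaw '[1,0.6,0.2,0,-0.2,-0.4,-0.6,-0.6,-0.6,-0.6]' --translation '[[0,0,0],[0,0,0],[0,0,0],[0,0,0],[0,0,0],[0,0,0],[0,0,0],[0,0,0],[0,0,0],[0,0,0]]' --rotation '[[0,0,0],[0,0,0],[0,0,0],[0,0,0],[0,0,0],[0,0,0],[0,0,0],[0,0,0],[0,0,0],[0,0,0]]' --grip_force 30

```text
time: 46.63
tool_pos: [0.556, -0.3026, 0.0674]
ee_rot: [[0.072, -0.997, 0.0], [-0.997, -0.072, -0.0], [0.0, -0.0, -1.0]]
contact_force: [-1.1, 0.6, 3.2]
gripper_width: 0.048
```

Request:
step_arm --jaw '[-0.6,-0.6,-0.6,-0.6,-0.6,-0.6,-0.6,-0.6,-0.6,-0.6]' --translation '[[0,0,-0.2],[0,0,-0.5],[0,0,-1],[0,0,-1.5],[0,0,-1.8],[0,0,-1.8],[0,0,-1.8],[0,0,-1.8],[0,0,-1.2],[0,0,-0.8]]' --rotation '[[0,0,0],[0,0,0],[0,0,0],[0,0,0],[0,0,0],[0,0,0],[0,0,0],[0,0,0],[0,0,0],[0,0,0]]'

```text
time: 47.47
tool_pos: [0.5563, -0.3028, 0.1932]
ee_rot: [[0.072, -0.997, 0.002], [-0.997, -0.072, -0.001], [0.001, -0.002, -1.0]]
contact_force: [-0.4, -0.5, -4.4]
gripper_width: 0.0478
```

Run:
```python
from h import *
to(.6325,-.0147,.19,-106)
```

```text
t 47.47 p [ 0.5563 -0.3028  0.1932] yaw -85.88 tilt [ 0.0017 -0.001 ] w 0.0478 F [-0.36 -0.47 -4.36]
tool cm [-28.19  -9.67   0.31] rotz 0.351
```

Request:
step_arm --jaw '[-0.6,-0.6,-0.6,-0.6,-0.6,-0.6,-0.6,-0.6,-0.6,-0.6]' --translation '[[-0.6,-0.2,0],[-1.4,-0.5,0],[-2.2,-0.8,0],[-2.6,-0.9,0],[-2.6,-0.9,0],[-2.6,-0.9,0],[-2.6,-0.9,0],[-2.6,-0.9,0],[-2.6,-0.9,0],[-2.6,-0.9,0]]' --rotation '[[0,0,0],[0,0,0],[0,0,0],[0,0,0],[0,0,0],[0,0,0],[0,0,0],[0,0,0],[0,0,0],[0,0,0]]'

```text
time: 48.3
tool_pos: [0.6167, -0.0707, 0.1896]
ee_rot: [[0.072, -0.997, -0.003], [-0.997, -0.072, 0.001], [-0.001, 0.003, -1.0]]
contact_force: [-0.3, -0.2, -3.8]
gripper_width: 0.0477
```

Request:
step_arm --jaw '[-0.6,-0.6,-0.6,-0.6,-0.6,-0.6,-0.6,-0.6,-0.6,-0.6]' --translation '[[-2.4,-0.8,0],[-1.9,-0.6,0],[-1.1,-0.3,0],[-0.4,-0.2,0],[0,0,0],[0,0,0],[0,0,0],[0,0,0],[0,0,0],[0,0,0]]' --rotation '[[0,0,0],[0,0,0],[0,0,0.04],[0,0,0.07],[0,0,0.08],[0,0,0.08],[0,0,0.06],[0,0,0.02],[0,0,0],[0,0,0]]'

```text
time: 49.13
tool_pos: [0.632, -0.0137, 0.1904]
ee_rot: [[-0.272, -0.962, -0.001], [-0.962, 0.272, 0.0], [0.0, 0.001, -1.0]]
contact_force: [0.4, -1.2, -4.2]
gripper_width: 0.0478
```

Run:
```python
from h import *
to(.6325,-.0147,.0724,-106)
```

```text
t 49.13 p [ 0.632  -0.0137  0.1904] yaw -105.81 tilt [-0.0014  0.0002] w 0.0478 F [ 0.38 -1.18 -4.22]
tool cm [ 0.08 -0.09 11.8 ] rotz 0.003
```

Request:
step_arm --jaw '[-0.6,-0.6,-0.6,-0.6,-0.6,-0.6,-0.6,-0.6,-0.6,-0.6]' --translation '[[0.08,-0.03,0.5],[0,0,1.2],[0,0,1.8],[0,0,2],[0,0,2],[0,0,1.5],[0,0,1],[0,0,0.6],[0,0,0.4],[0,0,0.2]]' --rotation '[[0,0,0.003],[0,0,0],[0,0,0],[0,0,0],[0,0,0],[0,0,0],[0,0,0],[0,0,0],[0,0,0],[0,0,0]]'

```text
time: 49.97
tool_pos: [0.6327, -0.0153, 0.0788]
ee_rot: [[-0.277, -0.961, -0.0], [-0.961, 0.277, 0.0], [0.0, 0.0, -1.0]]
contact_force: [-0.0, 0.0, -4.8]
gripper_width: 0.0474
```

Run:
```python
from h import *
to(.6325,-.0147,.0724,-106)
```

```text
t 49.97 p [ 0.6327 -0.0153  0.0788] yaw -106.11 tilt [-0.0001  0.    ] w 0.0474 F [-0.01  0.02 -4.75]
tool cm [-0.05  0.04  0.64] rotz -0.002
```

Request:
step_arm --jaw '[-0.6,-0.6,-0.6,-0.6,-0.6,-0.6,-0.6,-0.6,-0.6,-0.6]' --translation '[[-0.05,0,0.2],[0,0,0.15],[0,0,0.1],[0,0,0.1],[0,0,0.05],[0,0,0],[0,0,0],[0,0,0],[0,0,0],[0,0,0]]' --rotation '[[0,0,0],[0,0,0],[0,0,0],[0,0,0],[0,0,0],[0,0,0],[0,0,0],[0,0,0],[0,0,0],[0,0,0]]'

```text
time: 50.8
tool_pos: [0.6328, -0.0148, 0.0732]
ee_rot: [[-0.278, -0.961, 0.0], [-0.961, 0.278, 0.0], [-0.0, -0.0, -1.0]]
contact_force: [-0.0, -0.3, -4.5]
gripper_width: 0.0479
```

Request:
step_arm --jaw '[-0.6,-0.6,-0.6,-0.6,-0.6,-0.6,-0.6,-0.6,-0.6,-0.6]' --translation '[[0,0,0.05],[0,0,0.05],[0,0,0],[0,0,0],[0,0,0],[0,0,0],[0,0,0],[0,0,0],[0,0,0],[0,0,0]]' --rotation '[[0,0,0],[0,0,0],[0,0,0],[0,0,0],[0,0,0],[0,0,0],[0,0,0],[0,0,0],[0,0,0],[0,0,0]]'

```text
time: 51.63
tool_pos: [0.6329, -0.0148, 0.0725]
ee_rot: [[-0.277, -0.961, 0.0], [-0.961, 0.277, 0.0], [-0.0, -0.0, -1.0]]
contact_force: [-2.2, 0.1, 4.9]
gripper_width: 0.0477
```

Contact at the cradle floor. Release, rise, then return for yellow.

Request:
step_arm --jaw '[0,0.2,0.5,1,1,1,1,1,1,1]' --translation '[[0,0,0],[0,0,0],[0,0,0],[0,0,0],[0,0,0],[0,0,-1],[0,0,-2],[0,0,-3],[0,0,-4],[0,0,-3]]' --rotation '[[0,0,0],[0,0,0],[0,0,0],[0,0,0],[0,0,0],[0,0,0],[0,0,0],[0,0,0],[0,0,0],[0,0,0]]'

```text
time: 52.47
tool_pos: [0.6331, -0.0148, 0.2054]
ee_rot: [[-0.278, -0.961, 0.001], [-0.961, 0.278, -0.0], [-0.0, -0.001, -1.0]]
contact_force: [1.3, -0.4, 0.6]
gripper_width: 0.0922
```

Run:
```python
from h import *
to(.4473,-.3113,.2,-85.8)
```

```text
t 52.47 p [ 0.6331 -0.0148  0.2054] yaw -106.11 tilt [ 0.0015 -0.    ] w 0.0922 F [ 1.27 -0.43  0.63]
tool cm [33.64  9.62  0.51] rotz -0.355
```

Request:
step_arm --jaw '[1,1,1,1,1,1,1,1,1,1]' --translation '[[1.5,0.4,0],[3,0.9,0],[3.6,1,0],[3.7,1.1,0],[3.7,1.1,0],[3.7,1.1,0],[3.7,1.1,0],[3.7,1.1,0],[3.7,1,0],[3.3,0.8,0]]' --rotation '[[0,0,0],[0,0,0],[0,0,0],[0,0,0],[0,0,0],[0,0,0],[0,0,0],[0,0,0],[0,0,0],[0,0,0]]'

```text
time: 53.3
tool_pos: [0.4455, -0.3127, 0.2026]
ee_rot: [[-0.278, -0.961, 0.0], [-0.961, 0.278, -0.0], [0.0, -0.0, -1.0]]
contact_force: [1.0, -1.0, -0.8]
gripper_width: 0.092
```

Request:
step_arm --jaw '[1,1,1,1,1,1,1,1,1,1]' --translation '[[0,0,0],[0,0,0],[0,0,0],[0,0,0],[0,0,0],[0,0,0],[0,0,0],[0,0,0],[0,0,0],[0,0,0]]' --rotation '[[0,0,-0.08],[0,0,-0.1],[0,0,-0.1],[0,0,-0.075],[0,0,0],[0,0,0],[0,0,0],[0,0,0],[0,0,0],[0,0,0]]'

```text
time: 54.13
tool_pos: [0.4473, -0.3109, 0.2022]
ee_rot: [[0.073, -0.997, -0.0], [-0.997, -0.073, -0.0], [0.0, 0.0, -1.0]]
contact_force: [-0.4, -0.1, -0.1]
gripper_width: 0.0916
```

Run:
```python
from h import *
to(.4473,-.3113,.0668,-85.8)
```

```text
t 54.13 p [ 0.4473 -0.3109  0.2022] yaw -85.81 tilt [-0. -0.] w 0.0916 F [-0.38 -0.15 -0.07]
tool cm [ 0.04  0.   13.54] rotz -0.0
```

Request:
step_arm --jaw '[1,1,1,1,1,1,1,1,1,1]' --translation '[[0,0,1],[0,0,2],[0,0,2.4],[0,0,2.4],[0,0,2.2],[0,0,1.6],[0,0,1.2],[0,0,0.7],[0,0,0],[0,0,0]]' --rotation '[[0,0,0],[0,0,0],[0,0,0],[0,0,0],[0,0,0],[0,0,0],[0,0,0],[0,0,0],[0,0,0],[0,0,0]]'

```text
time: 54.97
tool_pos: [0.4474, -0.311, 0.0673]
ee_rot: [[0.074, -0.997, -0.0], [-0.997, -0.074, 0.0], [-0.0, 0.0, -1.0]]
contact_force: [-0.2, -0.1, -0.1]
gripper_width: 0.0922
```

Request:
step_arm --jaw '[1,0.6,0.2,0,-0.2,-0.4,-0.6,-0.6,-0.6,-0.6]' --translation '[[0,0,0],[0,0,0],[0,0,0],[0,0,0],[0,0,0],[0,0,0],[0,0,0],[0,0,0],[0,0,0],[0,0,0]]' --rotation '[[0,0,0],[0,0,0],[0,0,0],[0,0,0],[0,0,0],[0,0,0],[0,0,0],[0,0,0],[0,0,0],[0,0,0]]' --grip_force 30

```text
time: 55.8
tool_pos: [0.4474, -0.3111, 0.0672]
ee_rot: [[0.074, -0.997, 0.0], [-0.997, -0.074, -0.0], [0.0, -0.0, -1.0]]
contact_force: [-0.6, -1.1, 0.3]
gripper_width: 0.0476
```

Request:
step_arm --jaw '[-0.6,-0.6,-0.6,-0.6,-0.6,-0.6,-0.6,-0.6,-0.6,-0.6]' --translation '[[0,0,-0.2],[0,0,-0.5],[0,0,-1],[0,0,-1.5],[0,0,-1.8],[0,0,-1.8],[0,0,-1.8],[0,0,-1.8],[0,0,-1.2],[0,0,-0.8]]' --rotation '[[0,0,0],[0,0,0],[0,0,0],[0,0,0],[0,0,0],[0,0,0],[0,0,0],[0,0,0],[0,0,0],[0,0,0]]'

```text
time: 56.63
tool_pos: [0.4477, -0.3112, 0.1934]
ee_rot: [[0.074, -0.997, 0.002], [-0.997, -0.074, -0.001], [0.001, -0.002, -1.0]]
contact_force: [0.1, -0.4, -3.8]
gripper_width: 0.0481
```

Run:
```python
from h import *
to(.5303,.0145,.19,-106)
```

```text
t 56.63 p [ 0.4477 -0.3112  0.1934] yaw -85.77 tilt [ 0.0018 -0.0012] w 0.0481 F [ 0.08 -0.37 -3.76]
tool cm [-31.87 -10.64   0.32] rotz 0.353
```

Request:
step_arm --jaw '[-0.6,-0.6,-0.6,-0.6,-0.6,-0.6,-0.6,-0.6,-0.6,-0.6]' --translation '[[-0.6,-0.2,0],[-1.4,-0.5,0],[-2.2,-0.8,0],[-2.6,-0.9,0],[-2.6,-0.9,0],[-2.6,-0.9,0],[-2.6,-0.9,0],[-2.6,-0.9,0],[-2.6,-0.9,0],[-2.6,-0.9,0]]' --rotation '[[0,0,0],[0,0,0],[0,0,0],[0,0,0],[0,0,0],[0,0,0],[0,0,0],[0,0,0],[0,0,0],[0,0,0]]'

```text
time: 57.47
tool_pos: [0.5079, -0.08, 0.1904]
ee_rot: [[0.074, -0.997, -0.001], [-0.997, -0.074, 0.0], [-0.0, 0.001, -1.0]]
contact_force: [0.9, -0.7, -4.7]
gripper_width: 0.0481
```

Request:
step_arm --jaw '[-0.6,-0.6,-0.6,-0.6,-0.6,-0.6,-0.6,-0.6,-0.6,-0.6]' --translation '[[-2.6,-0.8,0],[-2.4,-0.8,0],[-2.2,-0.6,0],[-1.5,-0.4,0],[-0.7,-0.2,0],[0,0,0],[0,0,0],[0,0,0],[0,0,0],[0,0,0]]' --rotation '[[0,0,0],[0,0,0],[0,0,0],[0,0,0.04],[0,0,0.07],[0,0,0.08],[0,0,0.08],[0,0,0.06],[0,0,0.023],[0,0,0]]'

```text
time: 58.3
tool_pos: [0.5291, 0.0142, 0.1905]
ee_rot: [[-0.276, -0.961, -0.001], [-0.961, 0.276, 0.0], [0.0, 0.001, -1.0]]
contact_force: [0.5, 0.3, -3.4]
gripper_width: 0.0481
```

Run:
```python
from h import *
to(.5303,.0145,.0721,-106)
```

```text
t 58.3 p [0.5291 0.0142 0.1905] yaw -105.99 tilt [-0.0014  0.    ] w 0.0481 F [ 0.48  0.3  -3.42]
tool cm [-0.06 -0.12 11.84] rotz 0.0
```

Request:
step_arm --jaw '[-0.6,-0.6,-0.6,-0.6,-0.6,-0.6,-0.6,-0.6,-0.6,-0.6]' --translation '[[0,-0.04,0.5],[0,0,1.2],[0,0,1.8],[0,0,2],[0,0,2],[0,0,1.5],[0,0,1],[0,0,0.6],[0,0,0.4],[0,0,0.2]]' --rotation '[[0,0,0],[0,0,0],[0,0,0],[0,0,0],[0,0,0],[0,0,0],[0,0,0],[0,0,0],[0,0,0],[0,0,0]]'

```text
time: 59.13
tool_pos: [0.5304, 0.0138, 0.079]
ee_rot: [[-0.275, -0.961, 0.0], [-0.961, 0.275, 0.0], [-0.0, -0.0, -1.0]]
contact_force: [-0.3, 0.2, -4.3]
gripper_width: 0.0479
```

Run:
```python
from h import *
to(.5303,.0145,.0721,-106)
```

```text
t 59.13 p [0.5304 0.0138 0.079 ] yaw -105.98 tilt [0.0001 0.    ] w 0.0479 F [-0.29  0.16 -4.3 ]
tool cm [-0.06  0.03  0.69] rotz 0.0
```

Request:
step_arm --jaw '[-0.6,-0.6,-0.6,-0.6,-0.6,-0.6,-0.6,-0.6,-0.6,-0.6]' --translation '[[-0.05,0,0.2],[0,0,0.15],[0,0,0.1],[0,0,0.1],[0,0,0.05],[0,0,0],[0,0,0],[0,0,0],[0,0,0],[0,0,0]]' --rotation '[[0,0,0],[0,0,0],[0,0,0],[0,0,0],[0,0,0],[0,0,0],[0,0,0],[0,0,0],[0,0,0],[0,0,0]]'

```text
time: 59.97
tool_pos: [0.5304, 0.0143, 0.0732]
ee_rot: [[-0.276, -0.961, 0.0], [-0.961, 0.276, -0.0], [0.0, -0.0, -1.0]]
contact_force: [-0.2, 0.9, -4.2]
gripper_width: 0.0479
```

Request:
step_arm --jaw '[-0.6,-0.6,-0.6,-0.6,-0.6,-0.6,-0.6,-0.6,-0.6,-0.6]' --translation '[[0,0,0.05],[0,0,0.05],[0,0,0.03],[0,0,0],[0,0,0],[0,0,0],[0,0,0],[0,0,0],[0,0,0],[0,0,0]]' --rotation '[[0,0,0],[0,0,0],[0,0,0],[0,0,0],[0,0,0],[0,0,0],[0,0,0],[0,0,0],[0,0,0],[0,0,0]]'

```text
time: 60.8
tool_pos: [0.5305, 0.0143, 0.0722]
ee_rot: [[-0.276, -0.961, 0.0], [-0.961, 0.276, -0.0], [-0.0, -0.0, -1.0]]
contact_force: [-4.1, -1.0, 4.9]
gripper_width: 0.0477
```

Request:
step_arm --jaw '[0,0.2,0.5,1,1,1,1,1,1,1]' --translation '[[0,0,0],[0,0,0],[0,0,0],[0,0,0],[0,0,0],[0,0,-1],[0,0,-2],[0,0,-3],[0,0,-4],[0,0,-4]]' --rotation '[[0,0,0],[0,0,0],[0,0,0],[0,0,0],[0,0,0],[0,0,0],[0,0,0],[0,0,0],[0,0,0],[0,0,0]]'

```text
time: 61.63
tool_pos: [0.5295, 0.0143, 0.2136]
ee_rot: [[-0.276, -0.961, -0.001], [-0.961, 0.276, -0.0], [0.0, 0.001, -1.0]]
contact_force: [1.1, 0.1, 0.1]
gripper_width: 0.0919
```

Request:
step_arm --jaw '[1,1,1,1,1,1,1,1,1,1]' --translation '[[0,0,-1],[0,0,-1],[0,0,-1],[0,1,-1],[0,1,-1],[0,0,0],[0,0,0],[0,0,0],[0,0,0],[0,0,0]]' --rotation '[[0,0,0],[0,0,0],[0,0,0],[0,0,0],[0,0,0],[0,0,0],[0,0,0],[0,0,0],[0,0,0],[0,0,0]]'

```text
time: 62.47
tool_pos: [0.5109, 0.0198, 0.2612]
ee_rot: [[-0.276, -0.961, -0.001], [-0.961, 0.276, -0.0], [0.0, 0.001, -1.0]]
contact_force: [0.0, 0.1, 1.0]
gripper_width: 0.0918
```

Run:
```python
from h import *
im,d,c,s=snap('wrist','w10');st(s);snap('side','s10')
H=hsv(im);h,s,v=[H[...,i].astype(int) for i in range(3)]
V,U=np.mgrid[:480,:640];o,dd,_=rays(c,np.c_[U.ravel(),V.ravel()]);X=(o+dd*d.ravel()[:,None]).reshape(480,640,3);z=X[...,2]
for nm,p,zz,lo in (('blu',(.6326,-.0147),.108,.1),('yel',(.5301,.0143),.108,.1),('card',(.5814,.0003),.098,.092)):
    m=(z>lo)&(z<.115)&(np.hypot(X[...,0]-p[0],X[...,1]-p[1])<(.045 if nm!='card' else .035))
    if nm=='card': m&=(z<.104)&(s<50)&(v>100)
    m=cv2.morphologyEx(m.astype(np.uint8),cv2.MORPH_OPEN,np.ones((3,3)))>0
    print(nm,rect(plane(c,np.argwhere(m)[:,::-1],zz)[:,:2]),np.percentile(z[m],[5,50,95]).round(4))
```

```text
t 62.47 p [0.5109 0.0198 0.2612] yaw -106.0 tilt [-0.0011 -0.0001] w 0.0918 F [0.   0.11 0.97]
blu ((0.6319, -0.0147), (0.0475, 0.07), 74.03) [0.1067 0.1084 0.1097]
yel ((0.5296, 0.0143), (0.0477, 0.0691), 74.02) [0.1068 0.1085 0.1098]
card ((0.5817, -0.0), (0.0488, 0.0111), 74.02) [0.0968 0.0982 0.0995]
```

View pics/w10.png

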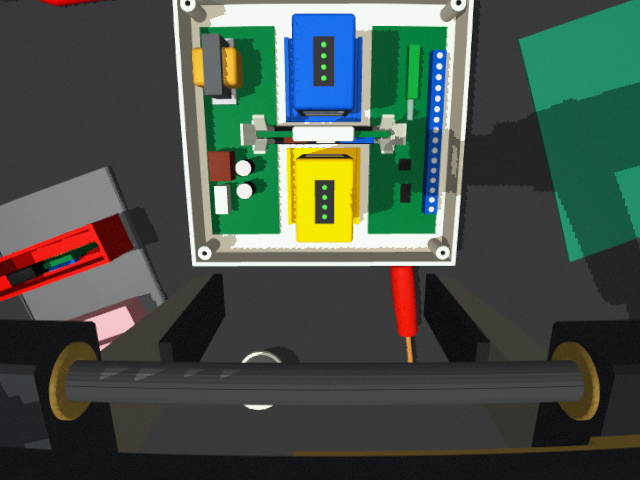

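View pics/s10.png

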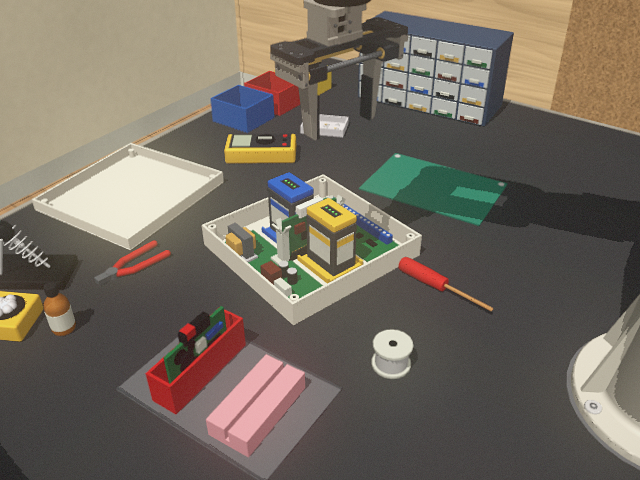

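Both batteries stand in their own cradles at (323,62) and (324,200) in the wrist view. The spare's white handle is home at (323,133), and the failed card is in the red box at (195,340) in the side view. Handing in.

Run:
```python
from h import *
sign_off();st()
```

```text
the job is handed in; nothing more can be done
the job is handed in; nothing more can be done
```

I carried out the whole task in the required order and handed it in at about 62.5 s of simulated time; no verdict was reported. I moved both batteries to the green mat, put the failed card in the red returns box, seated the spare card, and returned each battery to its own cradle.

Last checks, from wrist and side pictures taken just before handing in:

| Item | Measured | Compared with |
|---|---|---|
| Blue battery | centre (0.632, -0.015), yaw -16.0°, top z 0.108 | within about 1 mm of its cradle centre |
| Yellow battery | centre (0.530, 0.014), yaw -16.0°, top z 0.1085 | within about 1 mm of its cradle centre |
| Spare card | handle centre (0.582, 0.000), top z 0.098 | same place and height as the failed card when it was home |
| Failed card | standing in the returns box, leaning on one wall | by eye in the pictures only; I did not measure its foot |

- **Contact:** the gripper was open and clear of everything.
- **Accuracy:** the only disagreement was between views. The top and side cameras differed by about 3 mm on the box and spare positions, so I used the closer wrist views for both.
- **Failed checks:** none.

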